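# Unstack the amplifier parts into their kit trays

## Robot

A 6-joint arm with a two-finger parallel gripper is mounted at the origin on the work surface. World frame = base frame: x ahead of the robot, y to its left, z up, the work surface at z = 0. Lengths are in mm, angles in rad, forces in N, time in s.
With the tool pointing down it reaches from about 350 to 950 mm from the base axis. Payload 17.4 kg.
Tool frame: the origin (TCP) lies midway between the tips of the shut fingers; the grasp point (between the pads) lies 19 mm behind it; z points along the fingers, y is the direction in which the jaws open and shut (so a half turn about z gives the same grasp; the last joint's range is limited). The gripper opens to 93 mm and grips with 3 to 60 N. Pads are 15 mm wide; open, the fingers measure 128 mm over their backs; the gripper's body (75 mm by 188 mm) begins 65 mm behind the grasp point.
Start: joints at [-1.188, 0.116, 1.442, -0, 1.584, -0.038], TCP at [275.723, -616.124, 195.246] pointing down, gripper open.
Joint ranges: [-2.83, 2.83], [-0.83, 2.19], [0.07, 2.5], [-1.14, 4.28], [0.01, 3], [-2.97, 2.97]. Speed limits (rad/s): [1.89, 1.89, 2.22, 3.14, 3.14, 3.14].

## Interface

Orientations are given as a rotation vector (axis times angle).
In Python, from rig import r gives the robot as it stands.
- The arm moves only by the tool step_arm, never from a script. Its argument "targets" is a list of rows, each an object of numbers: "tx", "ty", "tz": the shift along the tool's x, y, z in cm; "wx", "wy", "wz": the turn, a rotation vector about the tool's x, y, z in rad; "gripper": the finger opening in cm, from 0 to 9.3. A call has 1 to 8 rows; each row is the pose to reach, as a shift and turn from the pose commanded when the call began, along the tool's axes at that moment; what a row does not reach only later rows make up. A row lasts 1/10 s, in which the tool goes at most 50 mm and 8.59 degrees, less where a joint would pass 70% of its speed; a pose out of reach is approached as far as the arm can. A call with a gripper value outside its range is refused whole. The fingers move at their own pace and stop on an object; the grip force is fixed at half the most. Time passes only in rows, so rows that repeat a pose let the fingers close. It gives the time, the measured TCP pose, the force and the opening at its end, in the units of the state.
- r.state(): the state, without advancing time (a new reading comes with each control period).
- r.get_image(name): name is "scene" or "top" or "wrist"; returns a dict with "pixels" (400x640x3 uint8, red, green, blue), "depth" (400x640 float32, mm along the optical axis (not along the pixel's ray), 0 where there is no reading), "fx", "fy", "cx", "cy" (pixels), "eye" and "orientation" of the camera in the world. Camera axes: x right, y down, z forward; pixel columns grow to the right and rows downward; lengths in mm; the calibration is good to about 2 mm. A picture is of the moment at which its call begins.
- r.hand_in(): hands the job in, once; it reports no verdict.
Trained networks look in a picture, given as the dict that the camera call returned (one of the last four; its "shot" number tells which), for a name from the list of things; names that differ only in an ending like _2 or _b are one class to them, and where a whole thing is asked for, a point or a joint stands for the part that bears it (a point fixed in the world has none). Each returns a list of dicts, best first, with "score" (0 to 1); they miss things now and then, are a little off and sometimes report something else, mostly with a low value. They report only what shows in the picture. A call takes as long as a camera call. They do not tell look-alikes from the thing itself.
- r.boxes_of(picture, target): "box" ([left, top, width, height] as shares, 0 to 1, of the picture: columns of its width, rows of its height, round what is visible of it).
- r.cut_out(picture, target): "mask" (400x640 bool, what is visible of it) and "box" ([left, top, width, height] as shares, 0 to 1, of the picture: columns of its width, rows of its height, round what is visible of it).
- r.pinpoint(picture, target): "position" ([column, row] as shares, 0 to 1, of the picture: columns of its width, rows of its height: a listed point, or the origin of a listed thing).
The state is a dict: "clock": time; "qpos": joint angles; "dq": joint speeds; "joint_torque": joint torques, N m; "tool_pos": TCP position; "ee_rot": TCP orientation; "contact_force": force on the tool from outside, world axes, zero at the start; "torque": the same for the moment, N m; "width": finger opening in mm.
Only numpy, scipy, OpenCV 4.12 (cv2) and the standard library are available. Lean on these libraries where they do the work, as an engineer would, in place of code of your own. Each camera call takes 0.05 s, during which the arm holds its last target.

## Task

On the electronics bench the parts of a small power amplifier stand piled up: metal box, cooling fan, heat sink and ring choke. Take the pile apart from the top down and set each part, without dropping it, upright and flat on the floor of the one tray whose shape and size fit it: the ring choke in the round tray, the heat sink in the small oblong tray, the fan in the square tray and the metal box in the large oblong tray. Leave the multimeter and the screwdriver where they lie.

Things in the scene. Friction and masses are not known exactly. Their poses are not given: they have to be found in the camera images.
- choke: Copper-wound ring choke, the top of the pile: an upright-axis ring 30 mm across and 18 mm high with a 14 mm hole. 50 g. Origin: centre of its underside; z along its axis, up.
- heat_sink: Bare aluminium finned heat sink, under the choke: 48 mm (x) by 28 mm (y), 20 mm high; a 5 mm base with six fins running along x up to the full height, the outer fins flush with the y sides. About 50 g. Origin: centre of its underside; fins point to +z (up).
- fan: Black square cooling fan, under the heat sink: frame 50 by 50 mm (x, y), 20 mm high, flat sides. About 60 g. Origin: centre of its underside; z up.
- box: Closed plain aluminium box, the bottom of the pile, standing on the bench: 100 mm (x) by 60 mm (y), 32 mm high. About 220 g. Origin: centre of its underside; z up. The pile is 90 mm high in all; each part may be turned and a few mm off-centre on the one below.
- round_tray: Fixed shallow black tray, floor 3 mm thick, walls 4 mm thick rising to 8 mm above the bench (5 mm above the tray floor). Origin: centre of its underside, on the bench; z up. Round, 46 mm inside diameter.
- small_tray: Fixed shallow black tray, floor 3 mm thick, walls 4 mm thick rising to 8 mm above the bench (5 mm above the tray floor). Origin: centre of its underside, on the bench; z up. The small oblong one: inside 64 mm (x) by 44 mm (y). The heat sink fits with its long side along x, either way round.
- square_tray: Fixed shallow black tray, floor 3 mm thick, walls 4 mm thick rising to 8 mm above the bench (5 mm above the tray floor). Origin: centre of its underside, on the bench; z up. The square one: inside 66 by 66 mm, sides along x and y. The fan fits in any of its four quarter turns.
- long_tray: Fixed shallow black tray, floor 3 mm thick, walls 4 mm thick rising to 8 mm above the bench (5 mm above the tray floor). Origin: centre of its underside, on the bench; z up. The large oblong one: inside 116 mm (x) by 76 mm (y). The box fits with its long side along x, either way round.
- multimeter: Bystander: grey hand-held multimeter lying on its back, 165 mm (x) by 80 mm (y), 36 mm high (dial to 50 mm). Loose; not to be moved. Origin: centre of its underside.
- screwdriver: Bystander: screwdriver lying on the bench, about 200 mm long along its x, handle to -x. Loose; not to be moved. (A bench vise, 68 mm high, is fixed at the far right, beside the work.)
Not all that is in view belongs to the job. What is shaped like the box but orange or purple is not meant.

How it is judged (in metres and radians):
On the way, in this order (a step that is already met when the one before it is completed fails the run):
1. the ring choke is set down in the round tray and let go (horizontal distance between choke and round_tray below 0.012 m and z of choke in the frame of round_tray between 0.001 and 0.0047 m and angle between choke's own z axis and vertical below 0.06 rad and contact force between the fingers and choke below 0.2 N and linear speed of choke below 0.02 m/s and angular speed of choke below 0.2 rad/s), for 0.2 s.
2. the heat sink is set down in the small oblong tray and let go (horizontal distance between heat_sink and small_tray below 0.012 m and z of heat_sink in the frame of small_tray between 0.001 and 0.0047 m and angle between heat_sink's own z axis and vertical below 0.06 rad and contact force between the fingers and heat_sink below 0.2 N and linear speed of heat_sink below 0.02 m/s and angular speed of heat_sink below 0.2 rad/s), for 0.2 s.
3. the fan is set down in the square tray and let go (horizontal distance between fan and square_tray below 0.012 m and z of fan in the frame of square_tray between 0.001 and 0.0047 m and angle between fan's own z axis and vertical below 0.06 rad and contact force between the fingers and fan below 0.2 N and linear speed of fan below 0.02 m/s and angular speed of fan below 0.2 rad/s), for 0.2 s.
4. the metal box is set down in the large oblong tray and let go (horizontal distance between box and long_tray below 0.012 m and z of box in the frame of long_tray between 0.001 and 0.0047 m and angle between box's own z axis and vertical below 0.06 rad and contact force between the fingers and box below 0.2 N and linear speed of box below 0.02 m/s and angular speed of box below 0.2 rad/s), for 0.2 s.
At the end, for the whole second after the job is handed in: Each part stands released and at rest in its own tray: choke in the round, heat sink in the small oblong, fan in the square, box in the large oblong tray; each within 12 mm of the tray's centre, upright within 0.06 rad, its underside on the tray floor (within 2 mm), not up on the rim (all of step 1 and all of step 2 and all of step 3 and all of step 4); the robot touches nothing.
It fails at once if a part is dropped (falls freely by more than about 25 mm) ((linear speed of choke above 0.7 m/s and contact force between anything else and choke below 0.01 N) or (linear speed of heat_sink above 0.7 m/s and contact force between anything else and heat_sink below 0.01 N) or (linear speed of fan above 0.7 m/s and contact force between anything else and fan below 0.01 N) or (linear speed of box above 0.7 m/s and contact force between anything else and box below 0.01 N)).
It fails at once if the multimeter is moved by more than 20 mm (distance of multimeter from where it was at the start of the episode above 0.02 m).
It fails at once if the screwdriver is moved by more than 20 mm (distance of screwdriver from where it was at the start of the episode above 0.02 m).
It also fails if it takes over 106 s, if anything falls off the work surface, if the arm or the gripper's body presses on something with over 40 N, if the wrist force passes 120 N, or if a joint passes its speed limit or range.

## Working session

There is one attempt and no reset: what is moved stays moved. The work goes in short steps, Python scripts to look and compute and a tool call to move; the robot and the scene stay as the last step left them, time stands still between calls to the robot, and variables do not carry over. Pictures are saved under pics/ and viewed, and the job is handed in when it is done.

Besides the shell and the picture viewer there is one more tool, called by a JSON object that holds its "name" and its "arguments". step_arm: Moves the arm, as the interface text tells. Its arguments: {"type":"object","properties":{"targets":{"type":"array","items":{"type":"object","properties":{"tx":{"type":"number"},"ty":{"type":"number"},"tz":{"type":"number"},"wx":{"type":"number"},"wy":{"type":"number"},"wz":{"type":"number"},"gripper":{"type":"number"}}}}},"required":["targets"]}

```bash
ls; mkdir -p pics; cat > h.py <<'E'
import numpy as np,cv2
from scipy.spatial.transform import Rotation as R
from rig import r
def rot(o):
    o=np.array(o,float)
    return o if o.shape==(3,3) else (R.from_rotvec(o).as_matrix() if o.size==3 else R.from_quat(o).as_matrix())
def save(p,n): cv2.imwrite('pics/'+n+'.png',p['pixels'][:,:,::-1])
def cloud(p):
    d=p['depth'];v,u=np.mgrid[0:400,0:640]
    c=np.stack([(u-p['cx'])/p['fx']*d,(v-p['cy'])/p['fy']*d,d],-1)
    return c@rot(p['orientation']).T+np.array(p['eye'])
E
python3 - <<'E'
from h import *
print(r.state())
for n in ['scene','top','wrist']:
    p=r.get_image(n);save(p,n+'0');print(n,p['eye'],p['orientation'],p['fx'],p['cx'],p['cy'],p['shot'])
    if n!='wrist':
      X=cloud(p)
      for t in ['choke','heat_sink','fan','box','round_tray','small_tray','square_tray','long_tray','multimeter','screwdriver']:
        for c in r.cut_out(p,t)[:3]:
            m=c['mask']&(p['depth']>0);q=X[m]
            print(t,round(c['score'],2),np.round(np.array(c['box'])*[640,400,640,400]),np.round(np.median(q,0)),np.round(np.percentile(q,[2,98],axis=0)).tolist() if m.any() else '')
E
```

```text
pics
{'clock': 0.0, 'qpos': array([-1.18779146e+00,  1.16504059e-01,  1.44226420e+00, -7.61535901e-06,
        1.58404146e+00, -3.78017365e-02]), 'dq': array([-0.00178111, -0.00017856,  0.0017414 ,  0.00126617, -0.00169526,
       -0.00075325]), 'joint_torque': array([-2.33110790e-03, -7.21266961e+01, -6.22614312e+01,  7.78428256e-02,
        2.37616024e-02, -1.00920256e-04]), 'tool_pos': array([ 275.63242294, -615.89100529,  194.49368665]), 'ee_rot': array([-3.07113912e+00, -6.55884918e-01,  3.39991710e-04]), 'contact_force': array([ 0.48770251, -0.34735045, -0.73363314]), 'torque': array([ 0.0291599 ,  0.04201531, -0.0340965 ]), 'width': 93.19106178471212}
scene [988.62470217 632.57855142 835.30978859] [-0.77114896 -2.59269514  1.08096326] 440.3589337596581 309.64089474255803 198.80351771729352 1
choke 0.61 [245. 176.  14.  12.] [ 653. -125.   86.] [[632.0, -144.0, 68.0], [667.0, -115.0, 92.0]]
choke 0.34 [210. 114.  64.  17.] [ 488. -461.   17.] [[429.0, -507.0, -1.0], [611.0, -447.0, 27.0]]
heat_sink 0.73 [243. 177.  23.  21.] [ 661. -122.   65.] [[626.0, -146.0, 50.0], [676.0, -
[... 2110 characters left out ...]
 [[625.0, -146.0, 49.0], [670.0, -117.0, 87.0]]
square_tray 0.6 [207. 228.  18.  24.] [450. 261.   4.] [[415.0, 223.0, -2.0], [488.0, 295.0, 11.0]]
long_tray 0.8 [275. 214.  39.  45.] [460.  17.   3.] [[396.0, -31.0, -3.0], [520.0, 65.0, 11.0]]
multimeter 0.71 [336. 169.  12.  17.] [ 635. -132.   68.] [[625.0, -146.0, 53.0], [670.0, -119.0, 80.0]]
multimeter 0.66 [146. 136.  50.  53.] [683. 396.  37.] [[606.0, 338.0, 14.0], [760.0, 460.0, 46.0]]
screwdriver 0.85 [440. 217.   7.  31.] [ 470. -461.   23.] [[426.0, -477.0, 14.0], [518.0, -449.0, 30.0]]
wrist [ 343.35892558 -586.30346894  383.52233548] [ 2.44081285 -1.58138336 -0.21415341] 314.94201644878655 318.547851864018 204.11154135154453 3
```

View pics/scene0.png

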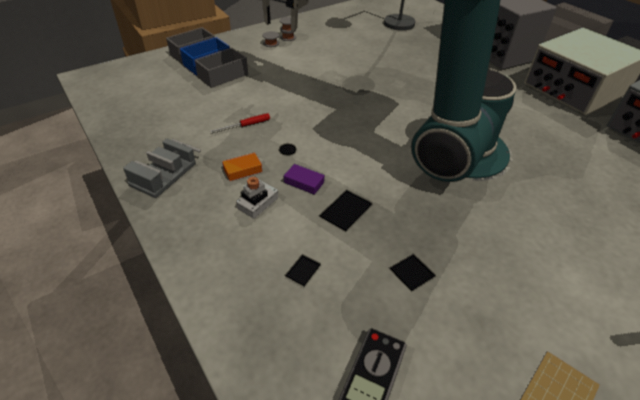

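View pics/top0.png

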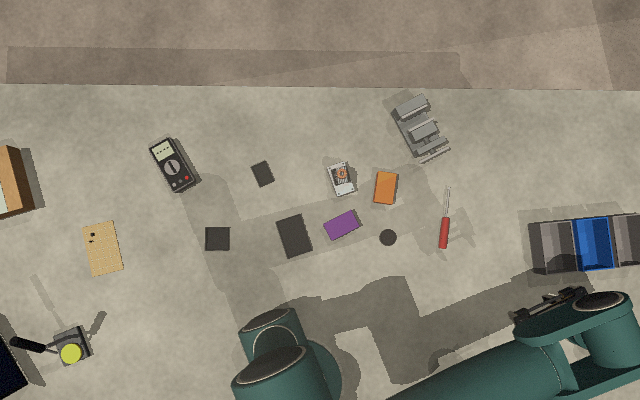

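View pics/wrist0.png

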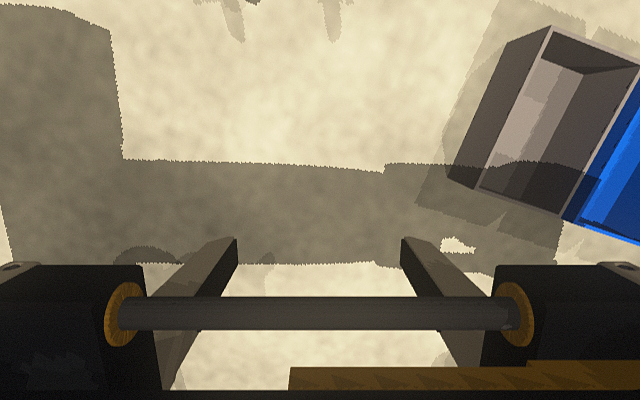

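{"name": "step_arm", "arguments": {"targets": [{"tx":45.8,"ty":-32.7,"wz":0.42},{"tx":45.8,"ty":-32.7,"wz":0.42},{"tx":45.8,"ty":-32.7,"wz":0.42},{"tx":45.8,"ty":-32.7,"wz":0.42},{"tx":45.8,"ty":-32.7,"wz":0.42},{"tx":45.8,"ty":-32.7,"wz":0.42},{"tx":45.8,"ty":-32.7,"wz":0.42},{"tx":45.8,"ty":-32.7,"wz":0.42}]}}

```text
invalid input at $.targets[0]: expected keys tx, ty, tz, wx, wy, wz, gripper
```

```bash
cat >> h.py <<'E'
def plan(x,y,z,yaw=None):
    s=r.state();M=rot(s['ee_rot']);p=np.array(s['tool_pos'])
    cy=np.arctan2(M[1,0],M[0,0])
    yaw=cy if yaw is None else yaw
    T=np.array([[np.cos(yaw),np.sin(yaw),0],[np.sin(yaw),-np.cos(yaw),0],[0,0,-1]]).T
    T=np.column_stack([[np.cos(yaw),np.sin(yaw),0],[np.sin(yaw),-np.cos(yaw),0],[0,0,-1]])
    d=M.T@(np.array([x,y,z])-p)/10; w=R.from_matrix(M.T@T).as_rotvec()
    print('t %.1f at'%s['clock'],np.round(p,1),'yaw %.3f'%cy,'q6 %.2f'%s['qpos'][5],'| shift cm',np.round(d,2),'turn',np.round(w,3),'w',round(s['width'],1),'F',np.round(s['contact_force'],1))
E
python3 - <<'E'
from h import *
plan(560,-130,195,0)
E
```

```text
t 1.1 at [ 275.7 -616.1  195.3] yaw 0.421 q6 -0.04 | shift cm [ 4.581e+01 -3.276e+01  3.000e-02] turn [ 0.    -0.     0.421] w 93.3 F [ 0.6 -0.5 -0.2]
```

{"name": "step_arm", "arguments": {"targets": [{"tx":45.8,"ty":-32.7,"tz":0,"wx":0,"wy":0,"wz":0.42,"gripper":9.3},{"tx":45.8,"ty":-32.7,"tz":0,"wx":0,"wy":0,"wz":0.42,"gripper":9.3},{"tx":45.8,"ty":-32.7,"tz":0,"wx":0,"wy":0,"wz":0.42,"gripper":9.3},{"tx":45.8,"ty":-32.7,"tz":0,"wx":0,"wy":0,"wz":0.42,"gripper":9.3},{"tx":45.8,"ty":-32.7,"tz":0,"wx":0,"wy":0,"wz":0.42,"gripper":9.3},{"tx":45.8,"ty":-32.7,"tz":0,"wx":0,"wy":0,"wz":0.42,"gripper":9.3},{"tx":45.8,"ty":-32.7,"tz":0,"wx":0,"wy":0,"wz":0.42,"gripper":9.3},{"tx":45.8,"ty":-32.7,"tz":0,"wx":0,"wy":0,"wz":0.42,"gripper":9.3}]}}

```text
clock: 1.95
tool_pos: [478.5, -269.1, 195.6]
ee_rot: [3.141, 0.001, 0.001]
contact_force: [0.1, -0.2, -0.8]
width: 92.6
```

```bash

python3 - <<'E'
from h import *
plan(560,-130,195,0)
E
```

```text
t 1.9 at [ 478.5 -269.1  195.6] yaw 0.001 q6 1.01 | shift cm [  8.15 -13.91   0.06] turn [ 0.    -0.001  0.001] w 92.6 F [ 0.1 -0.2 -0.8]
```

{"name": "step_arm", "arguments": {"targets": [{"tx":8.1,"ty":-14.0,"tz":0,"wx":0,"wy":0,"wz":0,"gripper":9.3},{"tx":8.1,"ty":-14.0,"tz":0,"wx":0,"wy":0,"wz":0,"gripper":9.3},{"tx":8.1,"ty":-14.0,"tz":0,"wx":0,"wy":0,"wz":0,"gripper":9.3},{"tx":8.1,"ty":-14.0,"tz":0,"wx":0,"wy":0,"wz":0,"gripper":9.3},{"tx":8.1,"ty":-14.0,"tz":0,"wx":0,"wy":0,"wz":0,"gripper":9.3},{"tx":8.1,"ty":-14.0,"tz":0,"wx":0,"wy":0,"wz":0,"gripper":9.3}]}}

```text
clock: 2.55
tool_pos: [558.5, -131.6, 195.2]
ee_rot: [3.141, 0.001, -0.0]
contact_force: [0.7, 0.5, -0.3]
width: 93.3
```

```bash

python3 - <<'E'
from h import *
p=r.get_image('wrist');save(p,'w1');X=cloud(p);np.save('w1.npy',X)
print(p['eye'],rot(p['orientation'])[:,2])
for t in ['choke','heat_sink','fan','box']:
  c=r.cut_out(p,t)[:2]
  for k in c:
    m=k['mask']&(p['depth']>0);q=X[m]
    print(t,round(k['score'],2),np.round(np.array(k['box'])*[640,400,640,400]),np.round(np.median(q,0)),np.round(np.percentile(q,[2,98],axis=0)).tolist())
for lo,hi in [(84,98),(66,76),(48,56),(29,36)]:
  m=(X[...,2]>lo)&(X[...,2]<hi)&(abs(X[...,0]-645)<90)&(abs(X[...,1]+130)<75)&(p['depth']>0)
  q=X[m]; print(lo,hi,m.sum(),np.median(q[:,2]),cv2.minAreaRect(q[:,:2].astype(np.float32)))
plan(560,-130,195,0)
E
```

```text
[ 632.59897856 -131.68445217  383.46296684] [-2.65993231e-01 -5.08490455e-04 -9.63974762e-01]
choke 0.61 [302.  76.  30.  42.] [ 651. -130.   89.] [[636.0, -144.0, 56.0], [665.0, -117.0, 90.0]]
heat_sink 0.87 [300.  73.  36.  54.] [ 639. -132.   64.] [[625.0, -147.0, 55.0], [672.0, -117.0, 72.0]]
fan 0.94 [288.  68.  60.  62.] [ 650. -117.   51.] [[624.0, -159.0, 31.0], [676.0, -103.0, 53.0]]
box 0.73 [404.  82.  84. 100.] [ 618. -270.   31.] [[567.0, -305.0, 3.0], [663.0, -240.0, 32.0]]
box 0.6 [277.  53.  83. 108.] [ 622. -132.   31.] [[590.0, -172.0, -1.0], [693.0, -93.0, 50.0]]
84 98 749 88.85248347190014 ((650.9479370117188, -130.01046752929688), (30.008298873901367, 29.312236785888672), 9.162408828735352)
66 76 444 70.95842337002088 ((648.877685546875, -131.97340393066406), (48.005332946777344, 27.91746711730957), 7.876429557800293)
48 56 956 51.17866691260426 ((649.8233642578125, -131.24427795410156), (51.64373779296875, 49.97102355957031), 15.85081672668457)
29 36 2723 30.868263767572046 ((641.983642578125, -132.50973510742188), (99.53866577148438, 59.59001541137695), 19.755203247070312)
t 2.8 at [ 558.4 -132.   195.3] yaw -0.001 q6 1.30 | shift cm [ 0.16 -0.2   0.03] turn [ 0.    -0.    -0.001] w 92.9 F [-1.4 -0.5 -0.3]
```

View pics/w1.png

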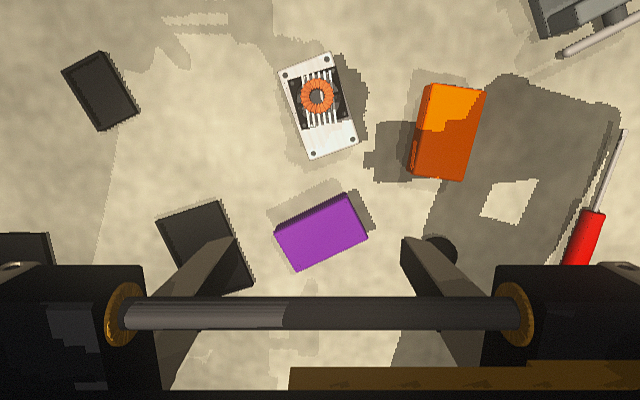

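{"name": "step_arm", "arguments": {"targets": [{"tx":5,"ty":-0.1,"tz":0,"wx":0,"wy":0,"wz":0,"gripper":6},{"tx":9.25,"ty":-0.2,"tz":2,"wx":0,"wy":0,"wz":0,"gripper":6},{"tx":9.25,"ty":-0.2,"tz":5,"wx":0,"wy":0,"wz":0,"gripper":6},{"tx":9.25,"ty":-0.2,"tz":8,"wx":0,"wy":0,"wz":0,"gripper":6},{"tx":9.25,"ty":-0.2,"tz":9,"wx":0,"wy":0,"wz":0,"gripper":6},{"tx":9.25,"ty":-0.2,"tz":9,"wx":0,"wy":0,"wz":0,"gripper":6},{"tx":9.25,"ty":-0.2,"tz":9,"wx":0,"wy":0,"wz":0,"gripper":6}]}}

```text
clock: 3.5
tool_pos: [651.7, -129.3, 107.1]
ee_rot: [3.141, 0.001, 0.003]
contact_force: [-0.5, -0.8, 0.8]
width: 60.0
```

```bash

python3 - <<'E'
from h import *
p=r.get_image('wrist');save(p,'w2')
plan(651,-130,79,0)
E
```

```text
t 3.5 at [ 651.9 -129.3  107.5] yaw 0.000 q6 1.34 | shift cm [-0.1   0.07  2.85] turn [ 0.001 -0.003  0.   ] w 60.2 F [ 0.4 -0.1  0.3]
```

View pics/w2.png

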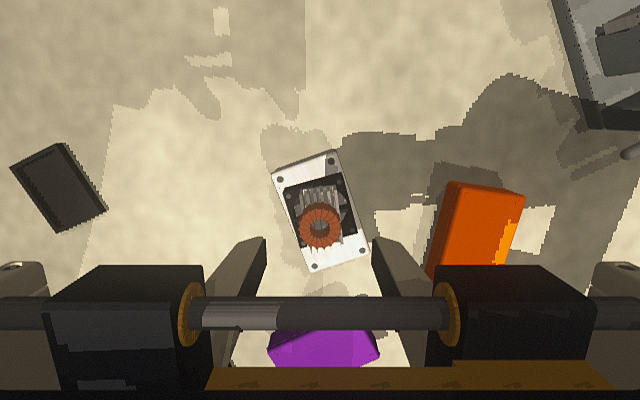

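{"name": "step_arm", "arguments": {"targets": [{"tx":-0.1,"ty":0.07,"tz":1.5,"wx":0,"wy":0,"wz":0,"gripper":6},{"tx":-0.1,"ty":0.07,"tz":2.8,"wx":0,"wy":0,"wz":0,"gripper":6},{"tx":-0.1,"ty":0.07,"tz":2.85,"wx":0,"wy":0,"wz":0,"gripper":4},{"tx":-0.1,"ty":0.07,"tz":2.85,"wx":0,"wy":0,"wz":0,"gripper":3.4},{"tx":-0.1,"ty":0.07,"tz":2.85,"wx":0,"wy":0,"wz":0,"gripper":2.6},{"tx":-0.1,"ty":0.07,"tz":2.85,"wx":0,"wy":0,"wz":0,"gripper":2.6},{"tx":-0.1,"ty":0.07,"tz":2.85,"wx":0,"wy":0,"wz":0,"gripper":2.6},{"tx":-0.1,"ty":0.07,"tz":2.85,"wx":0,"wy":0,"wz":0,"gripper":2.6}]}}

```text
clock: 4.35
tool_pos: [650.4, -129.6, 77.0]
ee_rot: [3.142, 0.001, 0.001]
contact_force: [0.8, -0.7, 0.3]
width: 26.1
```

```bash

python3 - <<'E'
from h import *
p=r.get_image('wrist');save(p,'w3')
plan(651,-130,79,0)
E
```

```text
t 4.4 at [ 650.4 -129.6   76.9] yaw 0.001 q6 1.33 | shift cm [ 0.06  0.04 -0.21] turn [ 0.    -0.     0.001] w 25.7 F [0.2 0.1 0.6]
```

View pics/w3.png

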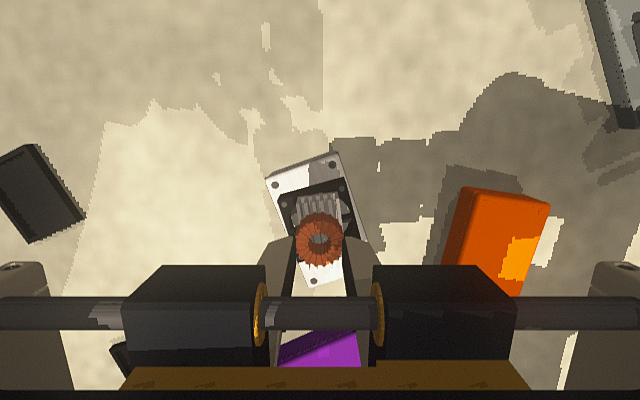

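{"name": "step_arm", "arguments": {"targets": [{"tx":0,"ty":0,"tz":-0.2,"wx":0,"wy":0,"wz":0,"gripper":2.2},{"tx":0,"ty":0,"tz":-0.2,"wx":0,"wy":0,"wz":0,"gripper":2.2},{"tx":0,"ty":0,"tz":-0.2,"wx":0,"wy":0,"wz":0,"gripper":2.2}]}}

```text
clock: 4.7
tool_pos: [650.4, -129.6, 78.9]
ee_rot: [3.142, 0.001, 0.0]
contact_force: [0.2, -0.4, 0.1]
width: 22.1
```

```bash

python3 - <<'E'
from h import *
p=r.get_image('wrist');save(p,'w4')
im=p['pixels'][180:300,240:400,::-1];cv2.imwrite('pics/w4z.png',cv2.resize(im,None,fx=4,fy=4))
plan(651,-130,79,0)
E
```

```text
t 4.8 at [ 650.3 -129.6   78.8] yaw 0.001 q6 1.33 | shift cm [ 0.07  0.04 -0.02] turn [-0.    -0.     0.001] w 21.9 F [ 0.3 -0.7  0.4]
```

View pics/w4z.png

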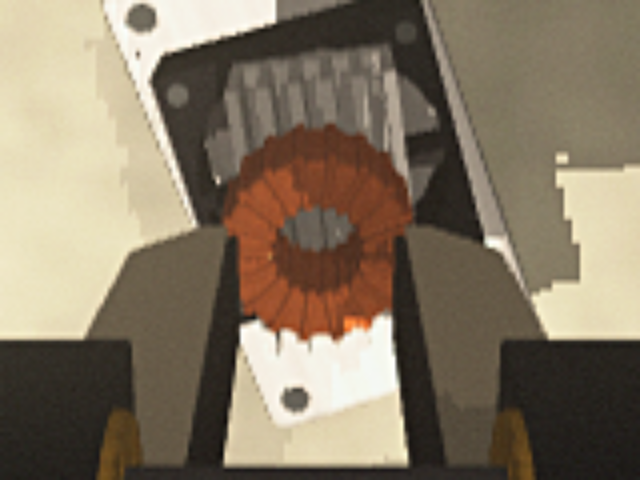

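```bash
cat >> h.py <<'E'
def proj(p,P):
    c=(np.atleast_2d(P)-np.array(p['eye']))@rot(p['orientation'])
    return np.c_[c[:,0]/c[:,2]*p['fx']+p['cx'],c[:,1]/c[:,2]*p['fy']+p['cy']]
E
python3 - <<'E'
from h import *
p=r.get_image('wrist');X=cloud(p);s=r.state();t=s['tool_pos'];w=s['width']
print(p['fx'],p['fy'],p['eye'])
for dz in (0,11,19,30):
  for dx in (-7.5,0,7.5):
    print(dz,dx,np.round(proj(p,[t+[dx,w/2,dz],t+[dx,-w/2,dz]])).tolist())
print('choke top c',proj(p,[[651,-130,90],[651,-130,72]]))
# depth along finger column
for u in (285,290,292,296,300,343,347,350):
  print(u,[tuple(np.round(X[v,u]).astype(int).tolist()) for v in range(230,275,5)])
m=(X[...,2]>84)&(X[...,2]<92)&(p['pixels'][...,0]>p['pixels'][...,2]*1.6)
m[:, :270]=0;m[:,370:]=0
print(m.sum(),cv2.minAreaRect(X[m][:,:2].astype(np.float32)),np.median(X[m][:,2]))
E
```

```text
314.94201644878655 314.94201644878655 [ 724.367018   -129.73745822  267.07373338]
0 -7.5 [[301.0, 248.0], [335.0, 248.0]]
0 0 [[301.0, 238.0], [335.0, 238.0]]
0 7.5 [[301.0, 226.0], [336.0, 226.0]]
11 -7.5 [[300.0, 256.0], [336.0, 256.0]]
11 0 [[300.0, 244.0], [336.0, 244.0]]
11 7.5 [[300.0, 233.0], [337.0, 233.0]]
19 -7.5 [[299.0, 261.0], [337.0, 261.0]]
19 0 [[299.0, 250.0], [337.0, 250.0]]
19 7.5 [[299.0, 238.0], [337.0, 238.0]]
30 -7.5 [[298.0, 270.0], [338.0, 270.0]]
30 0 [[298.0, 258.0], [338.0, 258.0]]
30 7.5 [[298.0, 245.0], [338.0, 245.0]]
choke top c [[318.87854015 243.33033094]
 [318.8523704  232.7948075 ]]
285 [(637, -103, 28), (621, -99, -1), (660, -111, 106), (659, -112, 113), (660, -113, 121), (660, -113, 126), (659, -114, 130), (660, -115, 137), (659, -115, 141)]
290 [(645, -109, 50), (641, -109, 51), (660, -114, 107), (660, -115, 113), (660, -115, 121), (660, -116, 126), (660, -116, 131), (660, -117, 137), (660, -117, 142)]
292 [(645, -110, 51), (641, -110, 50), (660, -115, 106), (660, -116, 114), (660, -116, 120), (660, -117, 126), (660, -117, 132), (658, -117, 133)
[... 264 characters left out ...]
-119, 90), (641, -118, 86), (621, -116, 51), (607, -115, 29), (586, -112, -1)]
343 [(638, -149, 31), (724, -130, 267), (660, -143, 106), (659, -143, 113), (659, -142, 118), (658, -142, 123), (659, -141, 129), (659, -141, 135), (658, -141, 138)]
347 [(641, -152, 39), (639, -151, 45), (660, -145, 106), (660, -145, 114), (660, -144, 120), (660, -144, 127), (660, -143, 131), (659, -143, 136), (660, -142, 142)]
350 [(644, -153, 49), (641, -153, 51), (660, -147, 106), (660, -146, 114), (660, -146, 119), (660, -145, 126), (660, -145, 131), (660, -144, 136), (660, -144, 142)]
1369 ((651.9221801757812, -128.92637634277344), (27.928560256958008, 30.162641525268555), 79.47454833984375) 88.8277567906886
```

```bash

python3 - <<'E'
from h import *
X=np.load('w1.npy')  # tcp 558.4,-132,195.3 w93
for sl in (slice(160,300),slice(380,480)):
  Y=X[225:300,sl].reshape(-1,3)
  m=(Y[:,2]>150)&(Y[:,2]<320)&(abs(Y[:,1]+132)<75)&(abs(Y[:,0]-558)<20)
  Y=Y[m]
  print(len(Y),np.round(np.percentile(Y,[0,1,5,50,95,100],axis=0)).tolist())
  k=np.argsort(Y[:,2])[:8];print(np.round(Y[k]).tolist())
p=r.get_image('wrist');X=cloud(p);t=r.state()['tool_pos'];Y=X[200:300].reshape(-1,3)
m=(Y[:,2]>93)&(Y[:,2]<220)&(abs(Y[:,1]+130)<75)&(abs(Y[:,0]-650)<20)
Y=Y[m];k=np.argsort(Y[:,2])[:8];print(t,np.round(Y[k]).tolist())
for a in range(95,165,5):
  q=Y[(Y[:,2]>=a)&(Y[:,2]<a+5)]
  if len(q): l=q[q[:,1]>-130];rr=q[q[:,1]<-130];print(a,len(q),'left y inner',l[:,1].min() if len(l) else 0,l[:,1].max() if len(l) else 0,'right',rr[:,1].max() if len(rr) else 0,rr[:,1].min() if len(rr) else 0,'x',q[:,0].min(),q[:,0].max())
E
```

```text
2987 [[551.0, -86.0, 216.0], [552.0, -86.0, 219.0], [555.0, -85.0, 224.0], [568.0, -82.0, 254.0], [568.0, -71.0, 276.0], [569.0, -69.0, 280.0]]
[[566.0, -84.0, 216.0], [565.0, -85.0, 217.0], [564.0, -85.0, 217.0], [558.0, -85.0, 217.0], [568.0, -82.0, 218.0], [567.0, -84.0, 218.0], [556.0, -85.0, 218.0], [563.0, -85.0, 218.0]]
3004 [[550.0, -195.0, 217.0], [552.0, -194.0, 219.0], [555.0, -192.0, 224.0], [568.0, -182.0, 254.0], [568.0, -178.0, 276.0], [569.0, -178.0, 280.0]]
[[566.0, -179.0, 217.0], [565.0, -179.0, 217.0], [557.0, -178.0, 217.0], [565.0, -178.0, 217.0], [557.0, -178.0, 218.0], [555.0, -178.0, 218.0], [562.0, -179.0, 218.0], [554.0, -179.0, 218.0]]
[ 650.30385912 -129.55340018   78.70704752] [[658.0, -118.0, 100.0], [659.0, -146.0, 100.0], [658.0, -118.0, 100.0], [656.0, -141.0, 100.0], [656.0, -119.0, 100.0], [657.0, -119.0, 100.0], [659.0, -114.0, 101.0], [659.0, -143.0, 101.0]]
95 1 left y inner -118.12459576477377 -118.12459576477377 right 0 0 x 657.7399501543994 657.7399501543994
100 122 left y inner -118.80812886638142 -111.57342343015335 right -140.6919561183576
[... 1081 characters left out ...]
118.89387660797632 -109.78686129409981 right -140.68250980903434 -149.92125923145096 x 646.6228517055342 660.6362385403005
145 269 left y inner -118.84106920217496 -110.48560186881006 right -140.63543524151498 -149.05964811354391 x 649.9139009789453 660.7032967762105
150 265 left y inner -118.87570128332814 -111.51742004048326 right -140.68724950007987 -147.99972391729943 x 652.7833794545761 660.5299727247204
155 221 left y inner -118.83613746349609 -112.58646775019737 right -140.69539949108758 -147.04206646048522 x 655.4768217615512 660.6013880289274
160 87 left y inner -118.54762322132586 -113.55518350828663 right -141.0399103932532 -145.98835966604491 x 658.3379497039908 660.5253957382582
```

{"name": "step_arm", "arguments": {"targets": [{"tx":0.1,"ty":-0.03,"tz":0,"wx":0,"wy":0,"wz":0,"gripper":5.5},{"tx":0.1,"ty":-0.03,"tz":0,"wx":0,"wy":0,"wz":0,"gripper":5.5},{"tx":0.1,"ty":-0.03,"tz":0,"wx":0,"wy":0,"wz":0,"gripper":5.5},{"tx":0.1,"ty":-0.03,"tz":0.7,"wx":0,"wy":0,"wz":0,"gripper":5.5},{"tx":0.1,"ty":-0.03,"tz":1.4,"wx":0,"wy":0,"wz":0,"gripper":5.5},{"tx":0.1,"ty":-0.03,"tz":2.1,"wx":0,"wy":0,"wz":0,"gripper":5.5},{"tx":0.1,"ty":-0.03,"tz":2.1,"wx":0,"wy":0,"wz":0,"gripper":5.5}]}}

```text
clock: 5.55
tool_pos: [650.6, -129.1, 56.0]
ee_rot: [-3.141, -0.001, 0.003]
contact_force: [-0.3, -0.1, -0.2]
width: 55.0
```

```bash

python3 - <<'E'
from h import *
p=r.get_image('wrist');save(p,'w5')
im=p['pixels'][180:300,240:400,::-1];cv2.imwrite('pics/w5z.png',cv2.resize(im,None,fx=4,fy=4))
plan(651,-130,57.5,0);X=cloud(p);t=r.state()['tool_pos'];Y=X[200:300].reshape(-1,3)
m=(Y[:,2]>55)&(Y[:,2]<220)&(abs(Y[:,1]+130)<75)&(abs(Y[:,1]+130)>22)&(abs(Y[:,0]-650)<20)
Y=Y[m];k=np.argsort(Y[:,2])[:8];print(t,np.round(Y[k]).tolist())
E
```

```text
t 5.6 at [ 650.9 -129.2   56.8] yaw 0.001 q6 1.34 | shift cm [ 0.01  0.08 -0.07] turn [-0.     0.001  0.001] w 55.2 F [-0.1  0.6  0. ]
[ 650.9178782  -129.15498929   56.82594072] [[650.0, -157.0, 78.0], [660.0, -97.0, 78.0], [655.0, -102.0, 78.0], [658.0, -157.0, 78.0], [659.0, -158.0, 78.0], [660.0, -99.0, 78.0], [659.0, -101.0, 78.0], [659.0, -100.0, 78.0]]
```

View pics/w5z.png

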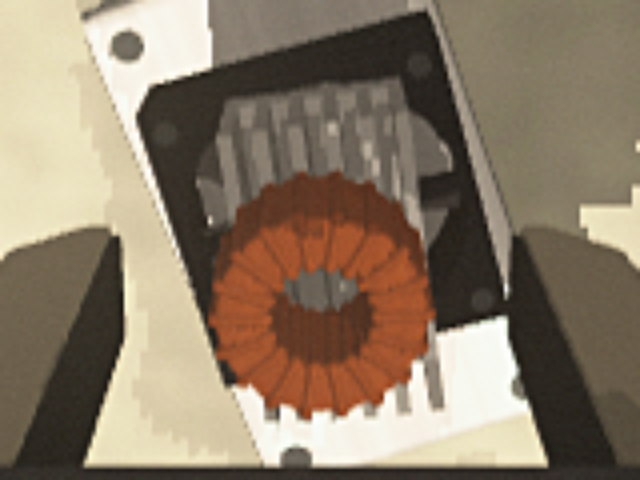

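{"name": "step_arm", "arguments": {"targets": [{"tx":0,"ty":0.08,"tz":-0.07,"wx":0,"wy":0,"wz":0,"gripper":3.6},{"tx":0,"ty":0.08,"tz":-0.07,"wx":0,"wy":0,"wz":0,"gripper":2.6},{"tx":0,"ty":0.08,"tz":-0.07,"wx":0,"wy":0,"wz":0,"gripper":2.0},{"tx":0,"ty":0.08,"tz":-0.07,"wx":0,"wy":0,"wz":0,"gripper":2.0},{"tx":0,"ty":0.08,"tz":-0.07,"wx":0,"wy":0,"wz":0,"gripper":2.0},{"tx":0,"ty":0.08,"tz":-0.07,"wx":0,"wy":0,"wz":0,"gripper":2.0}]}}

```text
clock: 6.2
tool_pos: [651.4, -130.1, 58.7]
ee_rot: [3.141, 0.001, 0.001]
contact_force: [-0.6, -0.2, 1.7]
width: 28.8
```

{"name": "step_arm", "arguments": {"targets": [{"tx":0,"ty":0,"tz":-2,"wx":0,"wy":0,"wz":0,"gripper":2.0},{"tx":0,"ty":0,"tz":-5,"wx":0,"wy":0,"wz":0,"gripper":2.0},{"tx":0,"ty":0,"tz":-8,"wx":0,"wy":0,"wz":0,"gripper":2.0},{"tx":-3.5,"ty":2,"tz":-8,"wx":0,"wy":0,"wz":0,"gripper":2.0},{"tx":-7,"ty":4.1,"tz":-8,"wx":0,"wy":0,"wz":0,"gripper":2.0},{"tx":-10.5,"ty":6.1,"tz":-8,"wx":0,"wy":0,"wz":0,"gripper":2.0},{"tx":-14,"ty":8.2,"tz":-8,"wx":0,"wy":0,"wz":0,"gripper":2.0},{"tx":-17,"ty":9.9,"tz":-8,"wx":0,"wy":0,"wz":0,"gripper":2.0}]}}

```text
clock: 7.0
tool_pos: [479.7, -229.9, 138.3]
ee_rot: [3.141, 0.001, -0.0]
contact_force: [1.0, -0.4, -0.3]
width: 28.5
```

{"name": "step_arm", "arguments": {"targets": [{"tx":-3,"ty":1.7,"tz":0,"wx":0,"wy":0,"wz":0,"gripper":2.0},{"tx":-6,"ty":3.5,"tz":0,"wx":0,"wy":0,"wz":0,"gripper":2.0},{"tx":-9,"ty":5.3,"tz":0,"wx":0,"wy":0,"wz":0,"gripper":2.0},{"tx":-9.6,"ty":5.6,"tz":0,"wx":0,"wy":0,"wz":0,"gripper":2.0},{"tx":-9.6,"ty":5.6,"tz":0,"wx":0,"wy":0,"wz":0,"gripper":2.0},{"tx":-9.6,"ty":5.6,"tz":0,"wx":0,"wy":0,"wz":0,"gripper":2.0}]}}

```text
clock: 7.6
tool_pos: [386.0, -285.0, 138.5]
ee_rot: [-3.142, -0.001, -0.001]
contact_force: [0.5, 0.4, -1.0]
width: 28.5
```

```bash

python3 - <<'E'
from h import *
p=r.get_image('wrist');save(p,'w6');X=cloud(p);np.save('w6.npy',X)
for k in r.cut_out(p,'round_tray')[:2]:
    m=k['mask']&(p['depth']>0);q=X[m]
    print(round(k['score'],2),np.round(np.array(k['box'])*[640,400,640,400]),np.median(q,0),np.percentile(q,[1,5,95,99],axis=0).tolist(),cv2.minEnclosingCircle(q[:,:2].astype(np.float32)))
plan(457,-285,60,0)
E
```

```text
t 7.7 at [ 386.2 -284.8  138.3] yaw 0.002 q6 0.88 | shift cm [7.08 0.04 7.83] turn [-0.     0.     0.002] w 28.4 F [ 0.1  0.7 -0.6]
```

View pics/w6.png

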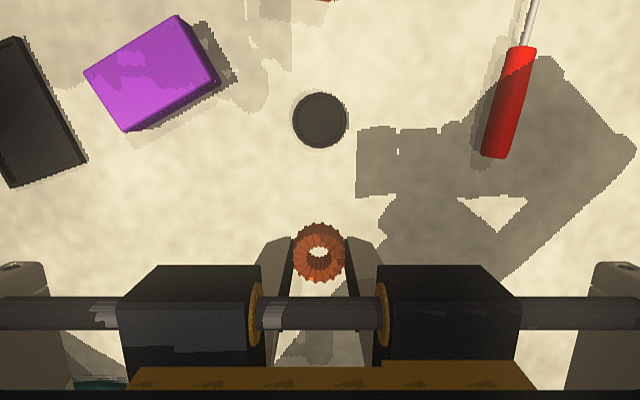

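```bash

python3 - <<'E'
from h import *
im=cv2.imread('pics/w6.png');X=np.load('w6.npy')
m=np.zeros((400,640),bool);m[80:165,280:360]=(im[80:165,280:360].max(-1)<90)
n,l,s,c=cv2.connectedComponentsWithStats(m.astype(np.uint8));k=1+np.argmax(s[1:,4]);m=l==k;print(s[k])
q=X[m];print(np.percentile(q[:,2],[5,50,95]),cv2.minEnclosingCircle(q[q[:,2]<14][:,:2].astype(np.float32)),q[:,:2].mean(0))
b=X[60:200,300:350];print('bench z',np.median(X[170:200,300:350,2]))
m=np.zeros((400,640),bool);m[215:290,285:355]=1
m&=(im[...,2]>im[...,0]*1.5);q=X[m];q=q[(q[:,2]>130)];print(np.percentile(q[:,2],[5,50,95]))
t=q[q[:,2]>np.percentile(q[:,2],90)-6];print(cv2.minEnclosingCircle(t[:,:2].astype(np.float32)))
Y=X[200:300].reshape(-1,3);Y=Y[(Y[:,2]>130)&(Y[:,2]<220)&(abs(Y[:,1]+285)<40)&(abs(Y[:,1]+285)>16)&(abs(Y[:,0]-386)<20)]
print('tip',Y[:,2].min())
E
```

```text
[ 292   92   55   56 2344]
[0.86078479 2.36999955 7.49860057] ((457.49273681640625, -285.8772888183594), 26.89818000793457) [ 457.54140531 -285.83508197]
bench z -1.0150794080998367
[154.90218336 168.40420753 182.30354395]
((415.046142578125, -284.2434387207031), 44.92637634277344)
tip 160.4353981834992
```

{"name": "step_arm", "arguments": {"targets": [{"tx":3.5,"ty":0.05,"tz":0,"wx":0,"wy":0,"wz":0,"gripper":2.0},{"tx":7.1,"ty":0.1,"tz":2,"wx":0,"wy":0,"wz":0,"gripper":2.0},{"tx":7.1,"ty":0.1,"tz":6,"wx":0,"wy":0,"wz":0,"gripper":2.0},{"tx":7.1,"ty":0.1,"tz":10,"wx":0,"wy":0,"wz":0,"gripper":2.0},{"tx":7.1,"ty":0.1,"tz":12.5,"wx":0,"wy":0,"wz":0,"gripper":2.0},{"tx":7.1,"ty":0.1,"tz":13.5,"wx":0,"wy":0,"wz":0,"gripper":2.0},{"tx":7.1,"ty":0.1,"tz":13.5,"wx":0,"wy":0,"wz":0,"gripper":2.0},{"tx":7.1,"ty":0.1,"tz":13.5,"wx":0,"wy":0,"wz":0,"gripper":2.0}]}}

```text
clock: 8.5
tool_pos: [457.3, -286.4, 4.8]
ee_rot: [3.141, 0.002, 0.002]
contact_force: [-0.0, -0.1, -0.7]
width: 28.7
```

```bash

python3 - <<'E'
from h import *
p=r.get_image('wrist');save(p,'w7')
im=p['pixels'][180:300,240:400,::-1];cv2.imwrite('pics/w7z.png',cv2.resize(im,None,fx=4,fy=4))
plan(457.5,-285.9,-10.5,0)
X=cloud(p)
Y=X[200:300].reshape(-1,3);Y=Y[(Y[:,2]>12)&(Y[:,2]<60)&(abs(Y[:,1]+285)<40)&(abs(Y[:,1]+285)>16)&(abs(Y[:,0]-457)<20)]
print('tip',Y[:,2].min(),'choke',X[240:262:4,320,2],X[252,300:340:4,2])
E
```

```text
t 8.6 at [ 457.4 -286.6    5.2] yaw 0.001 q6 0.96 | shift cm [ 0.01 -0.07  1.57] turn [ 0.001 -0.002  0.001] w 28.8 F [-0.2 -0.8  0.5]
tip 20.14299306344762 choke [34.76186082 34.81058341  2.79329494  2.21594667  2.33496909 22.84243281] [34.39124624 34.16551968 35.61111596  1.25441049  1.7379612   2.21594667
  2.38689241 18.42912183 34.63627965 35.27253804]
```

View pics/w7z.png

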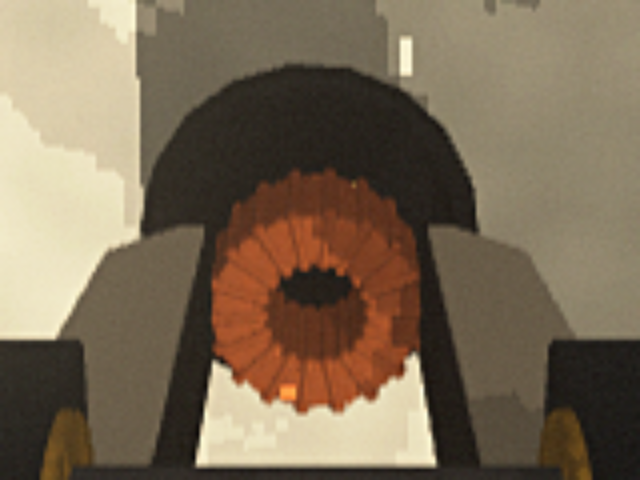

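{"name": "step_arm", "arguments": {"targets": [{"tx":0,"ty":-0.05,"tz":0.7,"wx":0,"wy":0,"wz":0,"gripper":2.0},{"tx":0,"ty":-0.05,"tz":1.2,"wx":0,"wy":0,"wz":0,"gripper":2.0},{"tx":0,"ty":-0.05,"tz":1.4,"wx":0,"wy":0,"wz":0,"gripper":2.0},{"tx":0,"ty":-0.05,"tz":1.5,"wx":0,"wy":0,"wz":0,"gripper":2.0},{"tx":0,"ty":-0.05,"tz":1.55,"wx":0,"wy":0,"wz":0,"gripper":2.0},{"tx":0,"ty":-0.05,"tz":1.55,"wx":0,"wy":0,"wz":0,"gripper":2.0}]}}

```text
clock: 9.15
tool_pos: [456.7, -285.8, -10.5]
ee_rot: [3.141, 0.001, 0.001]
contact_force: [-7.8, 6.0, 19.4]
width: 28.7
```

```bash

python3 - <<'E'
from h import *
p=r.get_image('wrist')
plan(457.5,-285.9,-10.5,0)
X=cloud(p)
Y=X[200:300].reshape(-1,3);Y=Y[(Y[:,2]>9)&(Y[:,2]<60)&(abs(Y[:,1]+285)<40)&(abs(Y[:,1]+285)>16)&(abs(Y[:,0]-457)<20)]
print('tip',Y[:,2].min(),'choke',X[240:262:4,320,2],X[252,300:340:4,2])
E
```

```text
t 9.2 at [ 456.7 -285.9  -10.5] yaw 0.001 q6 0.96 | shift cm [ 0.08  0.   -0.  ] turn [ 0.    -0.     0.001] w 28.6 F [-7.9  5.6 18.9]
tip 11.74920932960299 choke [18.80833284 20.13593347  1.8020395   2.62970582  0.27264716  6.80415503] [19.87341855 18.75271451 19.58109226  3.38264601  2.7865193   2.62970582
  1.05000218  2.05390486 18.99290217 19.21728903]
```

{"name": "step_arm", "arguments": {"targets": [{"tx":0,"ty":0,"tz":-0.05,"wx":0,"wy":0,"wz":0,"gripper":2.0},{"tx":0,"ty":0,"tz":-0.05,"wx":0,"wy":0,"wz":0,"gripper":3.2},{"tx":0,"ty":0,"tz":-0.05,"wx":0,"wy":0,"wz":0,"gripper":4.5},{"tx":0,"ty":0,"tz":-0.05,"wx":0,"wy":0,"wz":0,"gripper":5},{"tx":0,"ty":0,"tz":-0.05,"wx":0,"wy":0,"wz":0,"gripper":5},{"tx":0,"ty":0,"tz":-3,"wx":0,"wy":0,"wz":0,"gripper":5},{"tx":0,"ty":0,"tz":-6,"wx":0,"wy":0,"wz":0,"gripper":5},{"tx":-3,"ty":0,"tz":-10,"wx":0,"wy":0,"wz":0,"gripper":5}]}}

```text
clock: 10.0
tool_pos: [427.0, -285.2, 87.7]
ee_rot: [-3.14, -0.003, 0.003]
contact_force: [1.5, -1.6, 0.6]
width: 50.2
```

{"name": "step_arm", "arguments": {"targets": [{"tx":-3,"ty":0,"tz":-4,"wx":0,"wy":0,"wz":0,"gripper":5},{"tx":-3,"ty":0,"tz":-4,"wx":0,"wy":0,"wz":0,"gripper":5},{"tx":-3,"ty":0,"tz":-4,"wx":0,"wy":0,"wz":0,"gripper":5}]}}

```text
clock: 10.3
tool_pos: [396.5, -286.1, 128.8]
ee_rot: [3.14, 0.0, 0.003]
contact_force: [0.1, 0.0, -0.8]
width: 50.0
```

```bash

python3 - <<'E'
from h import *
p=r.get_image('wrist');save(p,'w8');X=cloud(p)
m=(p['pixels'][...,0]>p['pixels'][...,2]*1.5)&(X[...,2]>14)&(X[...,2]<25)&(abs(X[...,0]-457)<30)&(abs(X[...,1]+286)<30)
q=X[m];print(m.sum(),np.percentile(q[:,2],[5,50,95]),cv2.minAreaRect(q[:,:2].astype(np.float32)))
plan(600,-130,130,0.138)
E
```

```text
671 [18.47996649 19.86817854 21.12224091] ((456.0707702636719, -285.94476318359375), (29.33690071105957, 29.812318801879883), 68.65262603759766)
t 10.3 at [ 396.4 -285.8  127.5] yaw 0.000 q6 0.89 | shift cm [ 20.37 -15.57  -0.24] turn [-0.    -0.    -0.138] w 50.0 F [-0.9  0.  -1.1]
```

View pics/w8.png

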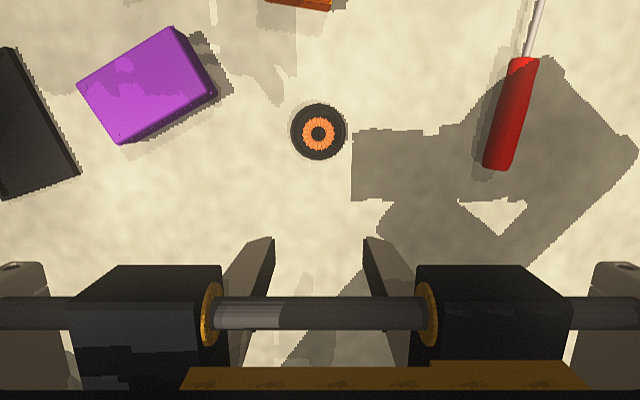

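{"name": "step_arm", "arguments": {"targets": [{"tx":3.8,"ty":-3.1,"tz":-0.5,"wx":0,"wy":0,"wz":-0.07,"gripper":5},{"tx":7.6,"ty":-6.2,"tz":-0.5,"wx":0,"wy":0,"wz":-0.138,"gripper":5},{"tx":11.4,"ty":-9.3,"tz":-0.5,"wx":0,"wy":0,"wz":-0.138,"gripper":5},{"tx":15.2,"ty":-12.4,"tz":-0.5,"wx":0,"wy":0,"wz":-0.138,"gripper":5},{"tx":18,"ty":-15.5,"tz":-0.5,"wx":0,"wy":0,"wz":-0.138,"gripper":5},{"tx":18,"ty":-15.5,"tz":-0.5,"wx":0,"wy":0,"wz":-0.138,"gripper":5},{"tx":18,"ty":-15.5,"tz":-0.5,"wx":0,"wy":0,"wz":-0.138,"gripper":5}]}}

```text
clock: 11.05
tool_pos: [576.4, -129.5, 130.7]
ee_rot: [-3.133, -0.221, 0.005]
contact_force: [-0.3, -0.3, 0.4]
width: 49.9
```

```bash
cat >> h.py <<'E'
def layers(p,lv,c=(645,-130),h=75):
    X=cloud(p)
    for lo,hi in lv:
        m=(X[...,2]>lo)&(X[...,2]<hi)&(abs(X[...,0]-c[0])<h)&(abs(X[...,1]-c[1])<h)&(p['depth']>0)
        m=cv2.morphologyEx(m.astype(np.uint8),cv2.MORPH_OPEN,np.ones((2,2)))>0
        q=X[m]
        if len(q)>5:
            a=cv2.minAreaRect(q[:,:2].astype(np.float32)); print(lo,hi,m.sum(),'z %.1f'%np.median(q[:,2]),np.round(a[0],1),np.round(a[1],1),round(a[2],1))
def tip(p,t,half=70):
    X=cloud(p)[200:300].reshape(-1,3);M=rot(r.state()['ee_rot']);d=(X-t)@M
    k=(abs(d[:,0])<14)&(abs(d[:,1])<half)&(d[:,2]<-5)&(d[:,2]>-70)
    print('tip z',np.sort(X[k][:,2])[:5])
E
python3 - <<'E'
from h import *
p=r.get_image('wrist');save(p,'w9')
layers(p,[(66,76),(48,56),(29,36)])
plan(649,-132,57,0.138)
E
```

```text
66 76 1241 z 70.5 [ 647.3 -135.4] [54.1 32. ] 7.9
48 56 1316 z 51.0 [ 651.3 -135.2] [55.7 57.6] 16.2
29 36 3711 z 30.9 [ 638.9 -136.8] [106.   63.6] 19.9
t 11.1 at [ 576.  -130.3  131.2] yaw 0.140 q6 1.17 | shift cm [7.23 1.19 7.4 ] turn [-0.001  0.002  0.002] w 49.7 F [ 0.4 -0.7  0.1]
```

View pics/w9.png

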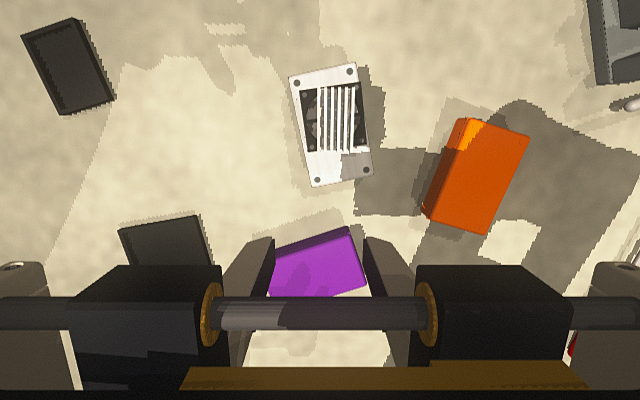

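```bash
sed -i '/MORPH_OPEN/d' h.py
python3 - <<'E'
from h import *
p=r.get_image('wrist')
layers(p,[(66,76),(48,56),(29,36)])
plan(649,-132,57,0.138);print(p['eye'])
E
```

```text
66 76 1231 z 70.8 [ 648.9 -132.3] [47.6 27.6] 7.9
48 56 1600 z 51.3 [ 649.9 -131.4] [51.8 50.1] 15.9
29 36 3760 z 30.8 [ 642.2 -132.5] [99.3 59.6] 19.8
t 11.2 at [ 575.7 -130.9  131.7] yaw 0.139 q6 1.17 | shift cm [7.25 1.13 7.46] turn [-0.001  0.002  0.001] w 50.0 F [0.7 0.3 0.2]
[ 649.78352931 -120.43472827  319.29759389]
```

{"name": "step_arm", "arguments": {"targets": [{"tx":4,"ty":0.6,"tz":0,"wx":0,"wy":0,"wz":0,"gripper":5},{"tx":7.24,"ty":1.15,"tz":0,"wx":0,"wy":0,"wz":0,"gripper":5},{"tx":7.24,"ty":1.15,"tz":3,"wx":0,"wy":0,"wz":0,"gripper":5},{"tx":7.24,"ty":1.15,"tz":6,"wx":0,"wy":0,"wz":0,"gripper":5},{"tx":7.24,"ty":1.15,"tz":8.5,"wx":0,"wy":0,"wz":0,"gripper":5},{"tx":7.24,"ty":1.15,"tz":9.3,"wx":0,"wy":0,"wz":0,"gripper":5},{"tx":7.24,"ty":1.15,"tz":9.3,"wx":0,"wy":0,"wz":0,"gripper":5}]}}

```text
clock: 11.85
tool_pos: [648.7, -132.7, 39.1]
ee_rot: [-3.134, -0.216, 0.003]
contact_force: [-0.5, -0.1, 0.8]
width: 50.1
```

```bash

python3 - <<'E'
from h import *
p=r.get_image('wrist')
im=p['pixels'][160:300,220:420,::-1];cv2.imwrite('pics/w10z.png',cv2.resize(im,None,fx=4,fy=4))
plan(648.9,-132.3,38,0.138);tip(p,r.state()['tool_pos'])
E
```

```text
t 11.9 at [ 649.5 -132.7   40.6] yaw 0.138 q6 1.19 | shift cm [-0.05 -0.04  0.26] turn [ 0. -0. -0.] w 49.9 F [-0.3 -0.2  0.9]
tip z [45.65567518 45.66253728 45.70826774 45.74861869 45.77523323]
```

View pics/w10z.png

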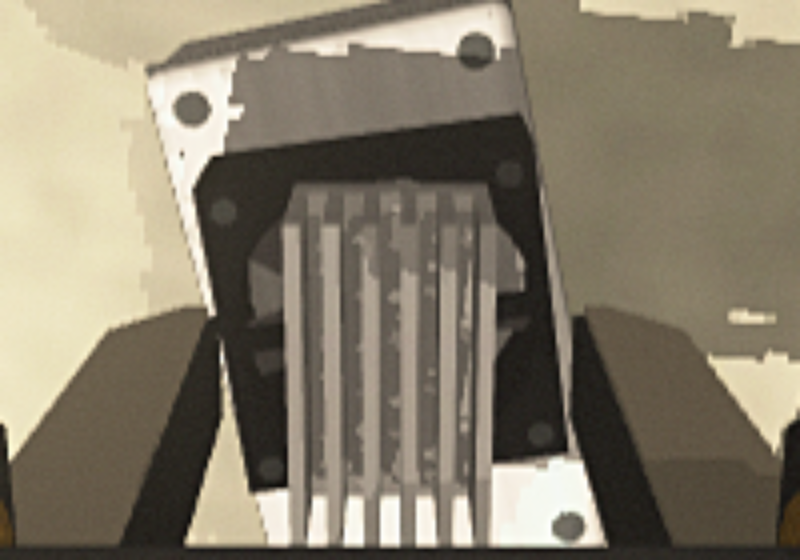

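{"name": "step_arm", "arguments": {"targets": [{"tx":-0.03,"ty":-0.03,"tz":0.15,"wx":0,"wy":0,"wz":0,"gripper":3.6},{"tx":-0.03,"ty":-0.03,"tz":0.15,"wx":0,"wy":0,"wz":0,"gripper":2.6},{"tx":-0.03,"ty":-0.03,"tz":0.15,"wx":0,"wy":0,"wz":0,"gripper":2.0},{"tx":-0.03,"ty":-0.03,"tz":0.15,"wx":0,"wy":0,"wz":0,"gripper":2.0},{"tx":-0.03,"ty":-0.03,"tz":0.15,"wx":0,"wy":0,"wz":0,"gripper":2.0},{"tx":-0.03,"ty":-0.03,"tz":0.15,"wx":0,"wy":0,"wz":0,"gripper":2.0}]}}

```text
clock: 12.5
tool_pos: [649.6, -131.8, 39.3]
ee_rot: [3.134, 0.218, 0.001]
contact_force: [-1.4, 0.3, 6.1]
width: 27.7
```

```bash

python3 - <<'E'
from h import *
plan(575,117,130,0.0)
p=r.get_image('top');X=cloud(p)
for t in ['small_tray','square_tray','long_tray']:
  for k in r.cut_out(p,t)[:3]:
    m=k['mask']&(p['depth']>0)&(X[...,2]<15);q=X[m]
    if len(q)>20: print(t,k['score'],q.mean(0),cv2.minAreaRect(q[:,:2].astype(np.float32)))
E
```

```text
t 12.5 at [ 649.6 -131.8   39.3] yaw 0.139 q6 1.19 | shift cm [ -3.94 -25.67  -9.09] turn [ 0.    -0.001  0.139] w 27.7 F [-1.4  0.3  6.1]
small_tray 0.73 [659.8686747  117.27351103   4.06721456] ((660.7110595703125, 117.40337371826172), (75.37857818603516, 55.74952697753906), 24.231822967529297)
square_tray 0.67 [451.59956714 260.34046199   4.0730793 ] ((451.35601806640625, 259.2485046386719), (72.93870544433594, 73.9134292602539), 0.3136143684387207)
long_tray 0.72 [462.83428122  19.83750611   3.4340502 ] ((460.0232238769531, 16.02078628540039), (127.8560791015625, 87.10519409179688), 18.771394729614258)
```

{"name": "step_arm", "arguments": {"targets": [{"tx":0,"ty":0,"tz":-2,"wx":0,"wy":0,"wz":0,"gripper":2.0},{"tx":0,"ty":0,"tz":-5,"wx":0,"wy":0,"wz":0,"gripper":2.0},{"tx":0,"ty":0,"tz":-8,"wx":0,"wy":0,"wz":0,"gripper":2.0},{"tx":-0.5,"ty":-4,"tz":-9,"wx":0,"wy":0,"wz":-0.1,"gripper":2.0},{"tx":-1,"ty":-8,"tz":-9,"wx":0,"wy":0,"wz":-0.2,"gripper":2.0},{"tx":-1.5,"ty":-12,"tz":-9,"wx":0,"wy":0,"wz":-0.284,"gripper":2.0},{"tx":-2,"ty":-16,"tz":-9,"wx":0,"wy":0,"wz":-0.284,"gripper":2.0},{"tx":-2.5,"ty":-20,"tz":-9,"wx":0,"wy":0,"wz":-0.284,"gripper":2.0}]}}

```text
clock: 13.5
tool_pos: [596.1, 64.3, 128.5]
ee_rot: [-3.072, -0.659, -0.0]
contact_force: [0.3, -0.1, -1.0]
width: 27.6
```

```bash

python3 - <<'E'
from h import *
plan(592,87,130,0.423)
E
```

```text
t 13.5 at [596.1  64.3 128.5] yaw 0.423 q6 1.21 | shift cm [ 0.55 -2.24 -0.15] turn [-0. -0. -0.] w 27.6 F [ 0.3 -0.1 -1. ]
```

{"name": "step_arm", "arguments": {"targets": [{"tx":0,"ty":-2.2,"tz":0,"wx":0,"wy":0,"wz":0,"gripper":2.0},{"tx":0,"ty":-2.2,"tz":0,"wx":0,"wy":0,"wz":0,"gripper":2.0},{"tx":0,"ty":-2.2,"tz":0,"wx":0,"wy":0,"wz":0,"gripper":2.0}]}}

```text
clock: 13.8
tool_pos: [587.8, 83.1, 128.5]
ee_rot: [3.071, 0.661, 0.0]
contact_force: [0.9, -0.3, -0.4]
width: 27.5
```

```bash
cat >> h.py <<'E'
def dark(p,c,h):
    X=cloud(p);im=p['pixels']
    m=(im.max(-1)<95)&(abs(X[...,2]-4)<9)&(abs(X[...,0]-c[0])<h)&(abs(X[...,1]-c[1])<h)&(p['depth']>0)
    n,l,s,_=cv2.connectedComponentsWithStats(m.astype(np.uint8))
    for k in 1+np.argsort(-s[1:,4])[:2]:
        q=X[l==k];q=q[:,:2] ; a=cv2.minAreaRect(q.astype(np.float32)); z=X[l==k][:,2]
        print('dark',s[k],np.percentile(z,[5,50,95]).round(1),np.round(a[0],1),np.round(a[1],1),round(a[2],1))
E
python3 - <<'E'
from h import *
p=r.get_image('wrist');save(p,'w11')
dark(p,(660,117),70)
plan(660.7,117.4,0,0.423);tip(p,r.state()['tool_pos'])
E
```

```text
dark [ 288   70   57   80 4332] [0.8 2.3 7.5] [660.1 117.2] [71.7 52.6] 24.5
t 13.8 at [588.   82.5 128.4] yaw 0.423 q6 1.24 | shift cm [ 8.06 -0.2  12.84] turn [ 0.  0. -0.] w 27.7 F [ 0.5  0.4 -0.8]
tip z [143.21548225 143.24951394 143.34271821 143.39412257 143.43281724]
```

View pics/w11.png

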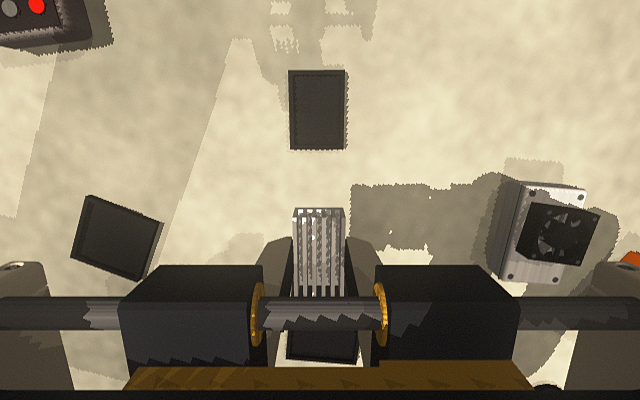

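{"name": "step_arm", "arguments": {"targets": [{"tx":4,"ty":-0.1,"tz":0,"wx":0,"wy":0,"wz":0,"gripper":2.0},{"tx":8,"ty":-0.2,"tz":2,"wx":0,"wy":0,"wz":0,"gripper":2.0},{"tx":8,"ty":-0.2,"tz":6,"wx":0,"wy":0,"wz":0,"gripper":2.0},{"tx":8,"ty":-0.2,"tz":10,"wx":0,"wy":0,"wz":0,"gripper":2.0},{"tx":8,"ty":-0.2,"tz":12.3,"wx":0,"wy":0,"wz":0,"gripper":2.0},{"tx":8,"ty":-0.2,"tz":12.7,"wx":0,"wy":0,"wz":0,"gripper":2.0},{"tx":8,"ty":-0.2,"tz":12.7,"wx":0,"wy":0,"wz":0,"gripper":2.0},{"tx":8,"ty":-0.2,"tz":12.7,"wx":0,"wy":0,"wz":0,"gripper":2.0}]}}

```text
clock: 14.65
tool_pos: [661.0, 117.2, 3.4]
ee_rot: [3.072, 0.658, 0.004]
contact_force: [0.4, -0.3, 0.1]
width: 28.0
```

```bash

python3 - <<'E'
from h import *
p=r.get_image('wrist')
im=p['pixels'][160:300,220:420,::-1];cv2.imwrite('pics/w12z.png',cv2.resize(im,None,fx=4,fy=4))
plan(660.1,117.2,-9.7,0.426)
layers(p,[(30,48),(24,48)],(660,117),60)
E
```

```text
t 14.7 at [661.1 117.3   3.6] yaw 0.422 q6 1.29 | shift cm [-0.1  -0.03  1.33] turn [ 0.001 -0.003 -0.004] w 27.0 F [-0.1 -0.2 -1.3]
30 48 2944 z 35.1 [661.6 117. ] [52.4 52. ] 69.9
24 48 3321 z 35.0 [661.6 116.9] [52.4 52.3] 69.3
```

View pics/w12z.png

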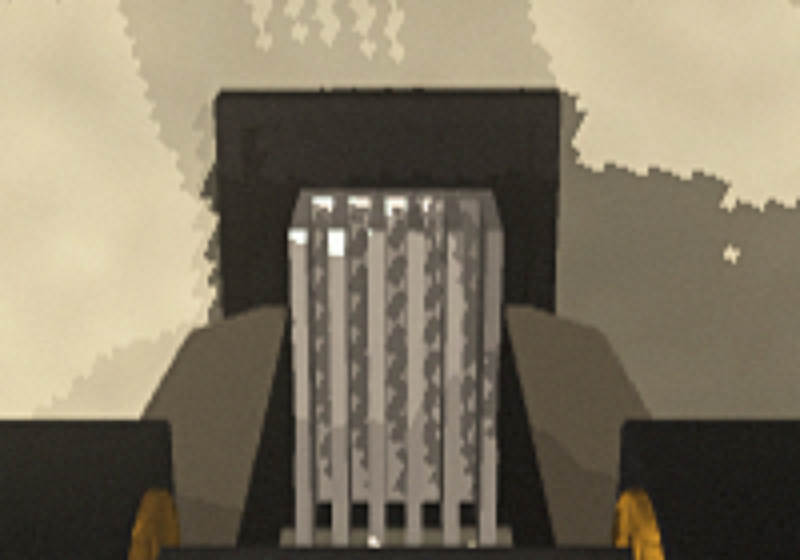

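{"name": "step_arm", "arguments": {"targets": [{"tx":-0.1,"ty":0,"tz":0.6,"wx":0,"wy":0,"wz":0,"gripper":2.0},{"tx":-0.1,"ty":0,"tz":1.1,"wx":0,"wy":0,"wz":0,"gripper":2.0},{"tx":-0.1,"ty":0,"tz":1.2,"wx":0,"wy":0,"wz":0,"gripper":2.0},{"tx":-0.1,"ty":0,"tz":1.27,"wx":0,"wy":0,"wz":0,"gripper":2.0},{"tx":-0.1,"ty":0,"tz":1.32,"wx":0,"wy":0,"wz":0,"gripper":2.0},{"tx":-0.1,"ty":0,"tz":1.32,"wx":0,"wy":0,"wz":0,"gripper":2.0}]}}

```text
clock: 15.3
tool_pos: [659.3, 117.2, -10.0]
ee_rot: [3.071, 0.659, 0.001]
contact_force: [-8.9, -2.0, 17.1]
width: 27.7
```

{"name": "step_arm", "arguments": {"targets": [{"tx":0,"ty":0,"tz":-0.05,"wx":0,"wy":0,"wz":0,"gripper":2.0},{"tx":0,"ty":0,"tz":-0.05,"wx":0,"wy":0,"wz":0,"gripper":3.2},{"tx":0,"ty":0,"tz":-0.05,"wx":0,"wy":0,"wz":0,"gripper":4.5},{"tx":0,"ty":0,"tz":-0.05,"wx":0,"wy":0,"wz":0,"gripper":5},{"tx":0,"ty":0,"tz":-0.05,"wx":0,"wy":0,"wz":0,"gripper":5},{"tx":0,"ty":0,"tz":-3,"wx":0,"wy":0,"wz":0,"gripper":7},{"tx":0,"ty":0,"tz":-6,"wx":0,"wy":0,"wz":0,"gripper":7},{"tx":-3,"ty":0,"tz":-10,"wx":0,"wy":0,"wz":0,"gripper":7}]}}

```text
clock: 16.1
tool_pos: [632.0, 105.4, 87.5]
ee_rot: [-3.071, -0.66, 0.004]
contact_force: [-0.1, -0.3, 1.2]
width: 68.1
```

{"name": "step_arm", "arguments": {"targets": [{"tx":-3,"ty":0,"tz":-4,"wx":0,"wy":0,"wz":0,"gripper":7},{"tx":-3,"ty":0,"tz":-4,"wx":0,"wy":0,"wz":0,"gripper":7},{"tx":-3,"ty":0,"tz":-4,"wx":0,"wy":0,"wz":0,"gripper":7}]}}

```text
clock: 16.4
tool_pos: [604.5, 92.5, 129.4]
ee_rot: [3.072, 0.659, 0.004]
contact_force: [-0.6, 0.7, 0.3]
width: 69.7
```

```bash

python3 - <<'E'
from h import *
p=r.get_image('wrist');save(p,'w13')
layers(p,[(18,26)],(660,117),60)
plan(575,-150,128,0.277)
E
```

```text
18 26 825 z 21.9 [658.6 116.8] [47.9 27.6] 24.8
t 16.4 at [604.3  92.6 127.9] yaw 0.423 q6 1.26 | shift cm [-1.262e+01  2.092e+01 -1.000e-02] turn [-0.    -0.     0.146] w 69.9 F [-0.8  0.  -0.6]
```

View pics/w13.png

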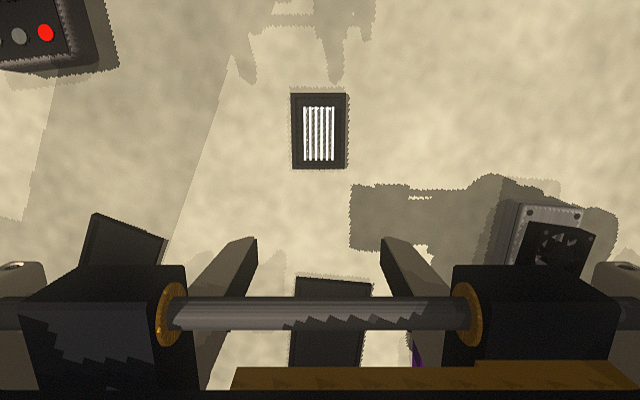

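{"name": "step_arm", "arguments": {"targets": [{"tx":-2.5,"ty":4.2,"tz":0,"wx":0,"wy":0,"wz":0.07,"gripper":7.5},{"tx":-5,"ty":8.4,"tz":0,"wx":0,"wy":0,"wz":0.146,"gripper":7.5},{"tx":-7.5,"ty":12.6,"tz":0,"wx":0,"wy":0,"wz":0.146,"gripper":7.5},{"tx":-10,"ty":16.8,"tz":0,"wx":0,"wy":0,"wz":0.146,"gripper":7.5},{"tx":-12.6,"ty":20.9,"tz":0,"wx":0,"wy":0,"wz":0.146,"gripper":7.5},{"tx":-12.6,"ty":20.9,"tz":0,"wx":0,"wy":0,"wz":0.146,"gripper":7.5},{"tx":-12.6,"ty":20.9,"tz":0,"wx":0,"wy":0,"wz":0.146,"gripper":7.5}]}}

```text
clock: 17.15
tool_pos: [574.9, -150.3, 126.4]
ee_rot: [-3.111, -0.43, 0.004]
contact_force: [0.0, -0.1, 0.7]
width: 75.4
```

```bash

python3 - <<'E'
from h import *
r.get_image('wrist');p=r.get_image('wrist');save(p,'w14')
layers(p,[(48,56),(29,36)])
plan(649.9,-131.3,18.5,0.277)
E
```

```text
48 56 2315 z 50.9 [ 650.7 -131.2] [48.9 50.1] 15.8
29 36 4544 z 30.9 [ 642.1 -132.7] [99.2 59.6] 19.8
t 17.2 at [ 575.3 -148.8  127.1] yaw 0.277 q6 1.00 | shift cm [ 7.67  0.38 10.85] turn [-0.001  0.001  0.   ] w 74.9 F [-0.9  0.3  0.1]
```

View pics/w14.png

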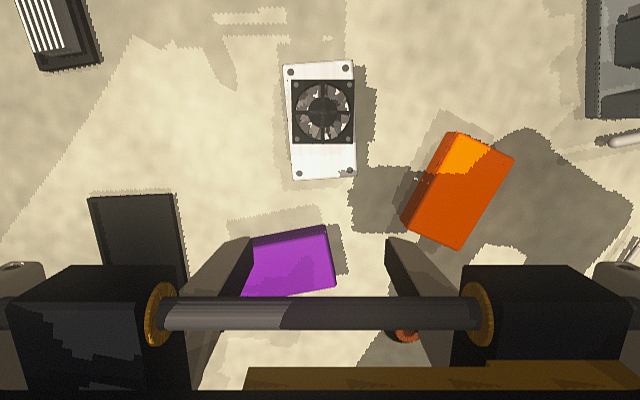

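{"name": "step_arm", "arguments": {"targets": [{"tx":4,"ty":0.2,"tz":0,"wx":0,"wy":0,"wz":0,"gripper":7.5},{"tx":7.7,"ty":0.37,"tz":1,"wx":0,"wy":0,"wz":0,"gripper":7.5},{"tx":7.7,"ty":0.37,"tz":5,"wx":0,"wy":0,"wz":0,"gripper":7.5},{"tx":7.7,"ty":0.37,"tz":8,"wx":0,"wy":0,"wz":0,"gripper":7.5},{"tx":7.7,"ty":0.37,"tz":10,"wx":0,"wy":0,"wz":0,"gripper":7.5},{"tx":7.7,"ty":0.37,"tz":10.8,"wx":0,"wy":0,"wz":0,"gripper":7.5},{"tx":7.7,"ty":0.37,"tz":10.8,"wx":0,"wy":0,"wz":0,"gripper":7.5}]}}

```text
clock: 17.95
tool_pos: [650.0, -131.0, 19.2]
ee_rot: [-3.11, -0.435, 0.003]
contact_force: [0.5, 0.1, 0.3]
width: 75.3
```

```bash

python3 - <<'E'
from h import *
p=r.get_image('wrist')
im=p['pixels'][160:300,220:420,::-1];cv2.imwrite('pics/w15z.png',cv2.resize(im,None,fx=4,fy=4))
plan(650.5,-131.3,17.5,0.277)
E
```

```text
t 18.0 at [ 650.6 -131.4   20.6] yaw 0.278 q6 1.06 | shift cm [-0.   -0.01  0.31] turn [-0.    -0.     0.001] w 75.1 F [-0.9  0.5  1. ]
```

View pics/w15z.png

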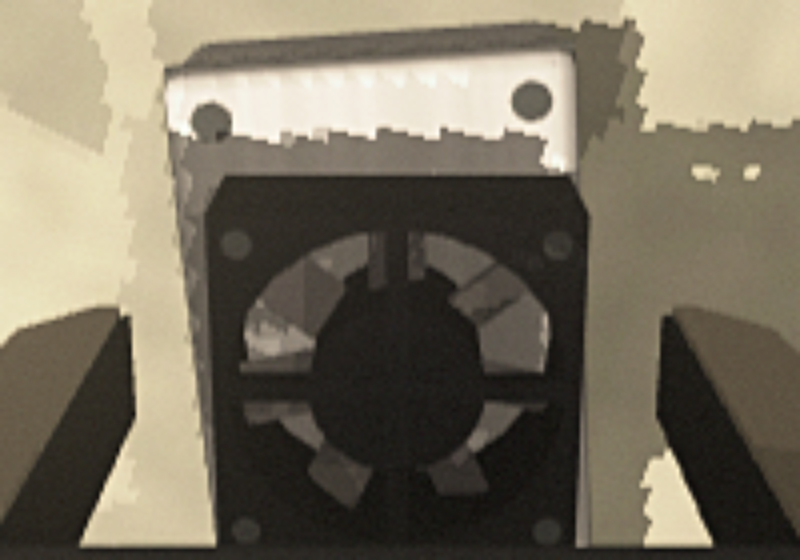

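{"name": "step_arm", "arguments": {"targets": [{"tx":0,"ty":0,"tz":0.2,"wx":0,"wy":0,"wz":0,"gripper":6},{"tx":0,"ty":0,"tz":0.2,"wx":0,"wy":0,"wz":0,"gripper":5},{"tx":0,"ty":0,"tz":0.2,"wx":0,"wy":0,"wz":0,"gripper":4.2},{"tx":0,"ty":0,"tz":0.2,"wx":0,"wy":0,"wz":0,"gripper":4.2},{"tx":0,"ty":0,"tz":0.2,"wx":0,"wy":0,"wz":0,"gripper":4.2},{"tx":0,"ty":0,"tz":0.2,"wx":0,"wy":0,"wz":0,"gripper":4.2}]}}

```text
clock: 18.6
tool_pos: [650.6, -132.3, 19.0]
ee_rot: [3.111, 0.433, 0.001]
contact_force: [-1.2, 1.0, 6.4]
width: 53.8
```

```bash

python3 - <<'E'
from h import *
p=r.get_image('wrist')
im=p['pixels'][160:300,220:420,::-1];cv2.imwrite('pics/w16z.png',cv2.resize(im,None,fx=4,fy=4))
plan(375,260,120,0.0)
E
```

```text
t 18.6 at [ 650.6 -132.3   19. ] yaw 0.277 q6 1.05 | shift cm [-15.78 -45.26 -10.13] turn [ 0.    -0.001  0.277] w 53.5 F [-1.   0.   6.3]
```

View pics/w16z.png

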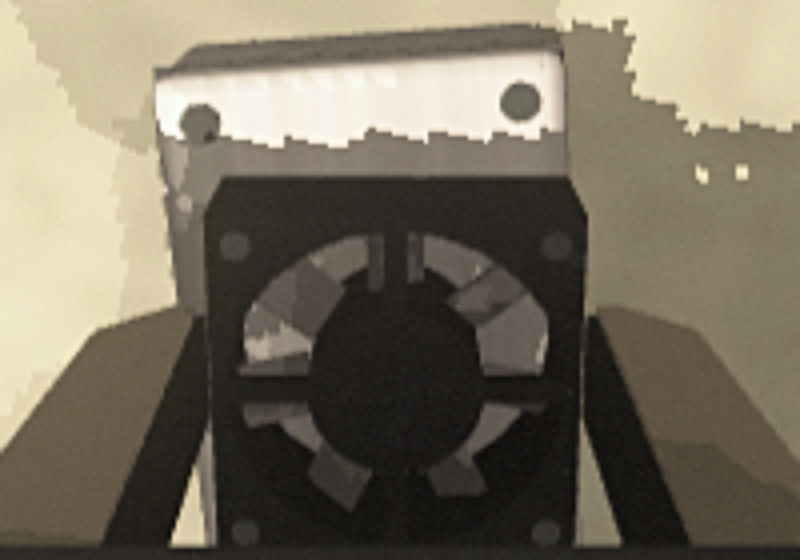

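{"name": "step_arm", "arguments": {"targets": [{"tx":0,"ty":0,"tz":0,"wx":0,"wy":0,"wz":0,"gripper":4.2},{"tx":0,"ty":0,"tz":0,"wx":0,"wy":0,"wz":0,"gripper":4.2},{"tx":0,"ty":0,"tz":0,"wx":0,"wy":0,"wz":0,"gripper":4.2}]}}

```text
clock: 18.95
tool_pos: [650.6, -132.4, 19.1]
ee_rot: [3.111, 0.433, 0.001]
contact_force: [-1.4, 1.1, 5.3]
width: 53.6
```

```bash

python3 - <<'E'
from h import *
p=r.get_image('wrist');X=cloud(p)
plan(375,260,120,0.0)
s=r.state();M=rot(s['ee_rot']);d=(X[200:300]-s['tool_pos'])@M
# per-depth finger inner faces in tool y
f=d.reshape(-1,3)
for a in range(-60,-10,5):
  k=(f[:,2]>=a)&(f[:,2]<a+5)&(abs(f[:,0])<14)
  q=f[k]; l=q[q[:,1]>15];rr=q[q[:,1]<-15]
  print(a,len(q),np.percentile(l[:,1],[0,5,100]).round(1) if len(l) else '',np.percentile(rr[:,1],[0,95,100]).round(1) if len(rr) else '')
E
```

```text
t 19.0 at [ 650.6 -132.3   19. ] yaw 0.277 q6 1.05 | shift cm [-15.78 -45.26 -10.13] turn [ 0.    -0.001  0.277] w 53.6 F [-0.5  0.2  6.8]
-60 467 [26.9 27.  42.7] [-42.5 -26.4 -26.2]
-55 426 [26.8 27.  42.3] [-41.6 -26.3 -26.1]
-50 384 [26.8 27.  42.2] [-41.6 -26.3 -26.2]
-45 342 [26.9 27.  41.7] [-41.  -26.4 -26.2]
-40 314 [26.9 27.  41.3] [-40.6 -26.4 -26.3]
-35 2724 [15.1 17.4 41. ] [-40.3 -17.4 -15. ]
-30 509 [15.2 18.3 39.5] [-37.9 -17.2 -15.2]
-25 808 [15.  15.6 34.5] [-34.4 -15.5 -15. ]
-20 163 [15.2 16.2 23.4] [-22.8 -15.8 -15. ]
-15 825 [15.  15.4 23.4] [-32.7 -16.1 -15. ]
```

{"name": "step_arm", "arguments": {"targets": [{"tx":0,"ty":0,"tz":-0.3,"wx":0,"wy":0,"wz":0,"gripper":4.2},{"tx":0,"ty":0,"tz":-0.6,"wx":0,"wy":0,"wz":0,"gripper":4.2},{"tx":0,"ty":0,"tz":-0.9,"wx":0,"wy":0,"wz":0,"gripper":4.2},{"tx":0,"ty":0,"tz":-0.9,"wx":0,"wy":0,"wz":0,"gripper":4.2},{"tx":0,"ty":0,"tz":-0.9,"wx":0,"wy":0,"wz":0,"gripper":4.2}]}}

```text
clock: 19.5
tool_pos: [650.2, -132.2, 27.2]
ee_rot: [-3.112, -0.433, 0.0]
contact_force: [0.6, -0.5, -1.2]
width: 53.6
```

```bash

python3 - <<'E'
from h import *
p=r.get_image('wrist')
im=p['pixels'][160:300,220:420,::-1];cv2.imwrite('pics/w17z.png',cv2.resize(im,None,fx=4,fy=4))
plan(375,260,120,0.0)
X=cloud(p)
print('fan z',np.median(X[190:230,300:340,2]),X[210:260:5,320,2].round(1), X[245,275:365:5,2].round(1))
layers(p,[(56,66)])
E
```

```text
t 19.6 at [ 650.2 -132.3   27.2] yaw 0.277 q6 1.05 | shift cm [-15.76 -45.25  -9.28] turn [-0.     0.     0.277] w 53.4 F [ 0.1  0.2 -0.2]
fan z 39.675985833102004 [50.7 59.9 59.2 58.8 59.4 59.4 59.2 58.9 59.1 59.7] [59.5 40.5 31.1 30.  30.4 57.1 58.2 59.9 58.9 58.9 59.5 59.5 59.1 31.2
 31.5 31.3 31.7 59.6]
56 66 5451 z 59.0 [ 651.6 -132.1] [49.2 81.7] 15.8
```

View pics/w17z.png

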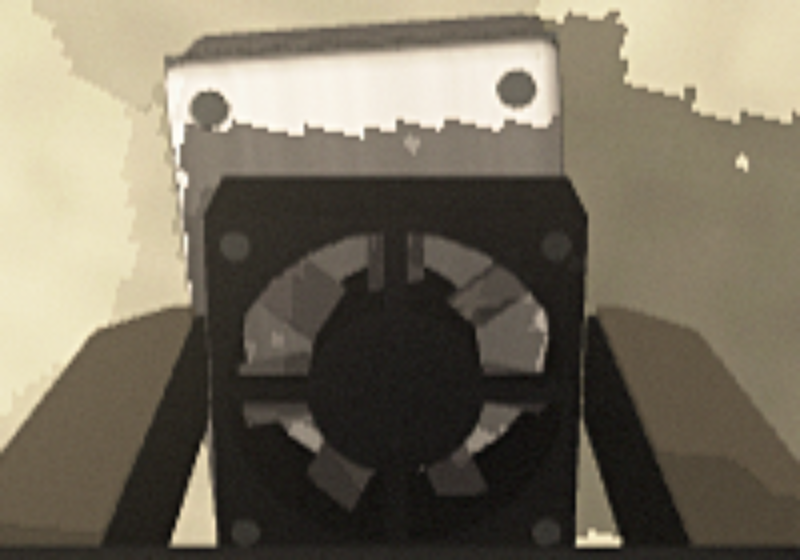

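{"name": "step_arm", "arguments": {"targets": [{"tx":0,"ty":0,"tz":-3,"wx":0,"wy":0,"wz":0,"gripper":4.2},{"tx":0,"ty":0,"tz":-6,"wx":0,"wy":0,"wz":0,"gripper":4.2},{"tx":0,"ty":0,"tz":-9,"wx":0,"wy":0,"wz":0,"gripper":4.2},{"tx":-1.2,"ty":-3.4,"tz":-9.3,"wx":0,"wy":0,"wz":0,"gripper":4.2},{"tx":-2.6,"ty":-7.5,"tz":-9.3,"wx":0,"wy":0,"wz":0.05,"gripper":4.2},{"tx":-4,"ty":-11.5,"tz":-9.3,"wx":0,"wy":0,"wz":0.1,"gripper":4.2},{"tx":-5.4,"ty":-15.5,"tz":-9.3,"wx":0,"wy":0,"wz":0.15,"gripper":4.2},{"tx":-6.8,"ty":-19.5,"tz":-9.3,"wx":0,"wy":0,"wz":0.2,"gripper":4.2}]}}

```text
clock: 20.35
tool_pos: [530.3, 37.8, 120.1]
ee_rot: [-3.139, -0.117, 0.0]
contact_force: [1.2, -0.2, -0.8]
width: 53.9
```

```bash

python3 - <<'E'
from h import *
plan(375,260,120,0.0)
E
```

```text
t 20.4 at [530.3  37.8 120.1] yaw 0.074 q6 1.52 | shift cm [-1.384e+01 -2.331e+01  1.000e-02] turn [-0.     0.     0.074] w 53.9 F [ 1.2 -0.2 -0.8]
```

{"name": "step_arm", "arguments": {"targets": [{"tx":-2,"ty":-3.4,"tz":0,"wx":0,"wy":0,"wz":0.03,"gripper":4.2},{"tx":-4,"ty":-6.8,"tz":0,"wx":0,"wy":0,"wz":0.074,"gripper":4.2},{"tx":-6,"ty":-10.2,"tz":0,"wx":0,"wy":0,"wz":0.074,"gripper":4.2},{"tx":-8,"ty":-13.6,"tz":0,"wx":0,"wy":0,"wz":0.074,"gripper":4.2},{"tx":-10,"ty":-17,"tz":0,"wx":0,"wy":0,"wz":0.074,"gripper":4.2},{"tx":-12,"ty":-20.4,"tz":0,"wx":0,"wy":0,"wz":0.074,"gripper":4.2},{"tx":-13.8,"ty":-23.3,"tz":0,"wx":0,"wy":0,"wz":0.074,"gripper":4.2},{"tx":-13.8,"ty":-23.3,"tz":0,"wx":0,"wy":0,"wz":0.074,"gripper":4.2}]}}

```text
clock: 21.15
tool_pos: [374.1, 260.8, 120.3]
ee_rot: [-3.141, -0.01, 0.0]
contact_force: [0.1, -0.4, -0.5]
width: 53.7
```

```bash

python3 - <<'E'
from h import *
r.get_image('wrist');r.get_image('wrist')
p=r.get_image('wrist');save(p,'w18')
dark(p,(450,260),60)
plan(450,260,0,0.0)
layers(p,[(144,160)],(375,260),40)
E
```

```text
dark [ 277   72   82   85 6627] [0.8 2.2 7.4] [452.1 259.4] [75.6 74.9] 0.0
dark [348 176   3   4   5] [-1.4 -1.  -0.8] [392.3 228.4] [1.2 3.5] 74.1
t 21.3 at [376.2 258.3 120.2] yaw 0.003 q6 2.11 | shift cm [ 7.38 -0.15 12.02] turn [ 0.    -0.     0.003] w 53.3 F [-0.  -0.  -0.8]
144 160 6725 z 151.8 [377.2 259.9] [49.5 79.8] 0.1
```

View pics/w18.png

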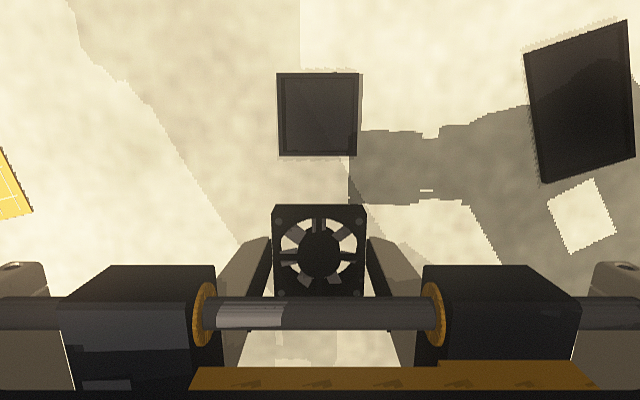

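{"name": "step_arm", "arguments": {"targets": [{"tx":4,"ty":-0.05,"tz":0,"wx":0,"wy":0,"wz":0,"gripper":4.2},{"tx":7.5,"ty":-0.1,"tz":2,"wx":0,"wy":0,"wz":0,"gripper":4.2},{"tx":7.5,"ty":-0.1,"tz":6,"wx":0,"wy":0,"wz":0,"gripper":4.2},{"tx":7.5,"ty":-0.1,"tz":9.5,"wx":0,"wy":0,"wz":0,"gripper":4.2},{"tx":7.5,"ty":-0.1,"tz":11.5,"wx":0,"wy":0,"wz":0,"gripper":4.2},{"tx":7.5,"ty":-0.1,"tz":11.5,"wx":0,"wy":0,"wz":0,"gripper":4.2},{"tx":7.5,"ty":-0.1,"tz":11.5,"wx":0,"wy":0,"wz":0,"gripper":4.2},{"tx":7.5,"ty":-0.1,"tz":11.5,"wx":0,"wy":0,"wz":0,"gripper":4.2}]}}

```text
clock: 22.1
tool_pos: [452.1, 259.7, 6.9]
ee_rot: [-3.141, -0.003, -0.003]
contact_force: [-0.2, -0.3, 0.4]
width: 53.8
```

```bash

python3 - <<'E'
from h import *
p=r.get_image('wrist')
im=p['pixels'][160:300,220:420,::-1];cv2.imwrite('pics/w19z.png',cv2.resize(im,None,fx=4,fy=4))
plan(451.7,259.4,-10,0.0)
layers(p,[(30,42)],(451,260),36)
E
```

```text
t 22.1 at [452.1 259.8   6.9] yaw 0.002 q6 2.04 | shift cm [-0.04  0.05  1.69] turn [-0.001 -0.002  0.002] w 53.6 F [-0.4  0.3 -1.4]
30 42 6626 z 38.4 [453.5 260. ] [49.3 71.9] 0.1
```

View pics/w19z.png

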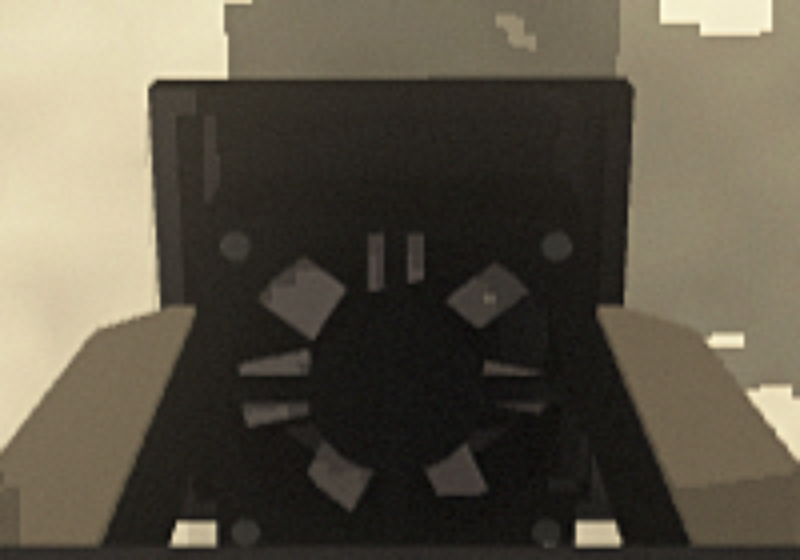

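{"name": "step_arm", "arguments": {"targets": [{"tx":-0.15,"ty":0.05,"tz":0.7,"wx":0,"wy":0,"wz":0,"gripper":4.2},{"tx":-0.15,"ty":0.05,"tz":1.3,"wx":0,"wy":0,"wz":0,"gripper":4.2},{"tx":-0.15,"ty":0.05,"tz":1.5,"wx":0,"wy":0,"wz":0,"gripper":4.2},{"tx":-0.15,"ty":0.05,"tz":1.6,"wx":0,"wy":0,"wz":0,"gripper":4.2},{"tx":-0.15,"ty":0.05,"tz":1.67,"wx":0,"wy":0,"wz":0,"gripper":4.2},{"tx":-0.15,"ty":0.05,"tz":1.67,"wx":0,"wy":0,"wz":0,"gripper":4.2}]}}

```text
clock: 22.75
tool_pos: [449.9, 259.2, -10.2]
ee_rot: [3.142, 0.005, 0.001]
contact_force: [-6.6, -5.1, 16.7]
width: 52.9
```

{"name": "step_arm", "arguments": {"targets": [{"tx":0,"ty":0,"tz":-0.04,"wx":0,"wy":0,"wz":0,"gripper":4.2},{"tx":0,"ty":0,"tz":-0.04,"wx":0,"wy":0,"wz":0,"gripper":5.8},{"tx":0,"ty":0,"tz":-0.04,"wx":0,"wy":0,"wz":0,"gripper":7},{"tx":0,"ty":0,"tz":-0.04,"wx":0,"wy":0,"wz":0,"gripper":7},{"tx":0,"ty":0,"tz":-0.04,"wx":0,"wy":0,"wz":0,"gripper":7},{"tx":0,"ty":0,"tz":-3,"wx":0,"wy":0,"wz":0,"gripper":7.5},{"tx":0,"ty":0,"tz":-6,"wx":0,"wy":0,"wz":0,"gripper":8},{"tx":-3,"ty":0,"tz":-10,"wx":0,"wy":0,"wz":0,"gripper":8.5}]}}

```text
clock: 23.55
tool_pos: [420.1, 258.6, 88.4]
ee_rot: [3.14, 0.002, -0.003]
contact_force: [0.0, 1.1, 0.5]
width: 82.9
```

{"name": "step_arm", "arguments": {"targets": [{"tx":-2.5,"ty":0,"tz":-4,"wx":0,"wy":0,"wz":0,"gripper":8.5},{"tx":-2.5,"ty":0,"tz":-4,"wx":0,"wy":0,"wz":0,"gripper":8.5},{"tx":-2.5,"ty":0,"tz":-4,"wx":0,"wy":0,"wz":0,"gripper":8.5}]}}

```text
clock: 23.85
tool_pos: [394.7, 259.3, 129.4]
ee_rot: [-3.141, -0.005, -0.003]
contact_force: [-0.7, -0.2, -0.4]
width: 84.8
```

```bash

python3 - <<'E'
from h import *
r.get_image('wrist');p=r.get_image('wrist');save(p,'w20')
layers(p,[(18,27)],(451,260),45)
plan(566,-162,128,0.345)
E
```

```text
18 27 1760 z 21.9 [449.6 259.2] [48.9 50.1] 0.1
t 23.9 at [394.5 258.8 127.4] yaw 0.003 q6 2.09 | shift cm [17.04 42.13 -0.05] turn [ 0.001  0.001 -0.342] w 85.4 F [ 0.6  0.2 -0.4]
```

View pics/w20.png

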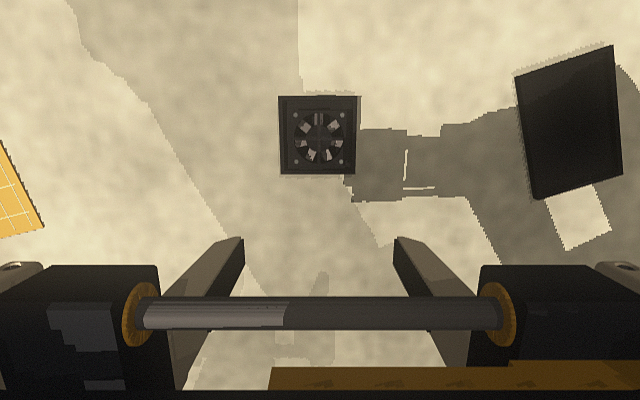

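{"name": "step_arm", "arguments": {"targets": [{"tx":1.8,"ty":4.5,"tz":0,"wx":0,"wy":0,"wz":-0.05,"gripper":8.5},{"tx":3.6,"ty":9,"tz":0,"wx":0,"wy":0,"wz":-0.1,"gripper":8.5},{"tx":5.4,"ty":13.5,"tz":0,"wx":0,"wy":0,"wz":-0.15,"gripper":8.5},{"tx":7.2,"ty":18,"tz":0,"wx":0,"wy":0,"wz":-0.2,"gripper":8.5},{"tx":9,"ty":22.5,"tz":0,"wx":0,"wy":0,"wz":-0.25,"gripper":8.5},{"tx":10.8,"ty":27,"tz":0,"wx":0,"wy":0,"wz":-0.3,"gripper":8.5},{"tx":12.6,"ty":31.5,"tz":0,"wx":0,"wy":0,"wz":-0.342,"gripper":8.5},{"tx":14.4,"ty":36,"tz":0,"wx":0,"wy":0,"wz":-0.342,"gripper":8.5}]}}

```text
clock: 24.75
tool_pos: [539.7, -103.0, 126.7]
ee_rot: [-3.094, -0.54, 0.004]
contact_force: [1.1, 0.8, 0.6]
width: 85.2
```

```bash

python3 - <<'E'
from h import *
plan(566,-162,128,0.345)
E
```

```text
t 24.8 at [ 539.7 -103.   126.7] yaw 0.346 q6 0.99 | shift cm [ 0.48  6.44 -0.14] turn [-0.001  0.002  0.001] w 85.2 F [1.1 0.8 0.6]
```

{"name": "step_arm", "arguments": {"targets": [{"tx":0.3,"ty":4,"tz":0,"wx":0,"wy":0,"wz":0,"gripper":8.5},{"tx":0.5,"ty":6.5,"tz":0,"wx":0,"wy":0,"wz":0,"gripper":8.5},{"tx":0.5,"ty":6.5,"tz":0,"wx":0,"wy":0,"wz":0,"gripper":8.5},{"tx":0.5,"ty":6.5,"tz":0,"wx":0,"wy":0,"wz":0,"gripper":8.5}]}}

```text
clock: 25.15
tool_pos: [565.8, -160.3, 126.7]
ee_rot: [-3.094, -0.537, 0.004]
contact_force: [0.3, -0.7, -0.2]
width: 84.9
```

```bash

python3 - <<'E'
from h import *
r.get_image('wrist');p=r.get_image('wrist');save(p,'w21')
layers(p,[(27,36)])
plan(642.1,-132.6,-13.5,0.346)
E
```

```text
27 36 8211 z 30.8 [ 642.5 -132.6] [99.5 60.1] 19.8
t 25.2 at [ 565.9 -159.4  127.6] yaw 0.345 q6 0.91 | shift cm [ 8.09  0.08 14.1 ] turn [-0.001  0.001 -0.001] w 85.0 F [-0.2 -0.1  0.3]
```

View pics/w21.png

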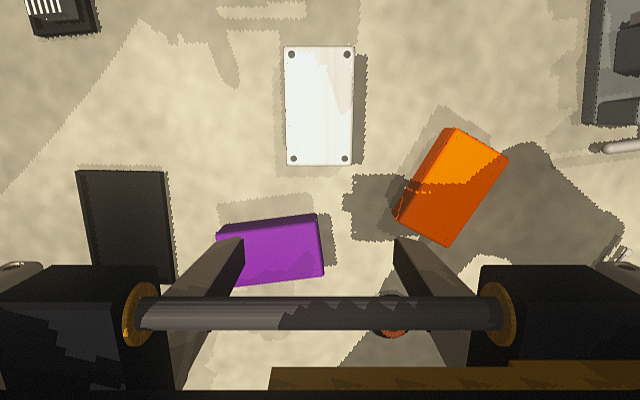

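{"name": "step_arm", "arguments": {"targets": [{"tx":4,"ty":0.05,"tz":0,"wx":0,"wy":0,"wz":0,"gripper":8.5},{"tx":8.1,"ty":0.1,"tz":1,"wx":0,"wy":0,"wz":0,"gripper":8.5},{"tx":8.1,"ty":0.1,"tz":5,"wx":0,"wy":0,"wz":0,"gripper":8.5},{"tx":8.1,"ty":0.1,"tz":8,"wx":0,"wy":0,"wz":0,"gripper":8.5},{"tx":8.1,"ty":0.1,"tz":9.5,"wx":0,"wy":0,"wz":0,"gripper":8.5},{"tx":8.1,"ty":0.1,"tz":9.5,"wx":0,"wy":0,"wz":0,"gripper":8.5},{"tx":8.1,"ty":0.1,"tz":9.5,"wx":0,"wy":0,"wz":0,"gripper":8.5}]}}

```text
clock: 25.95
tool_pos: [643.3, -133.4, 35.1]
ee_rot: [3.094, 0.539, 0.002]
contact_force: [0.0, -0.4, 0.6]
width: 84.9
```

```bash

python3 - <<'E'
from h import *
p=r.get_image('wrist')
im=p['pixels'][140:300,200:440,::-1];cv2.imwrite('pics/w22z.png',cv2.resize(im,None,fx=3,fy=3))
plan(642.5,-132.6,-13.0,0.346)
E
```

```text
t 26.0 at [ 643.6 -133.7   35.7] yaw 0.345 q6 0.98 | shift cm [-0.08 -0.14  4.87] turn [ 0.001 -0.002 -0.001] w 84.9 F [-0.9 -0.5  0.6]
```

View pics/w22z.png

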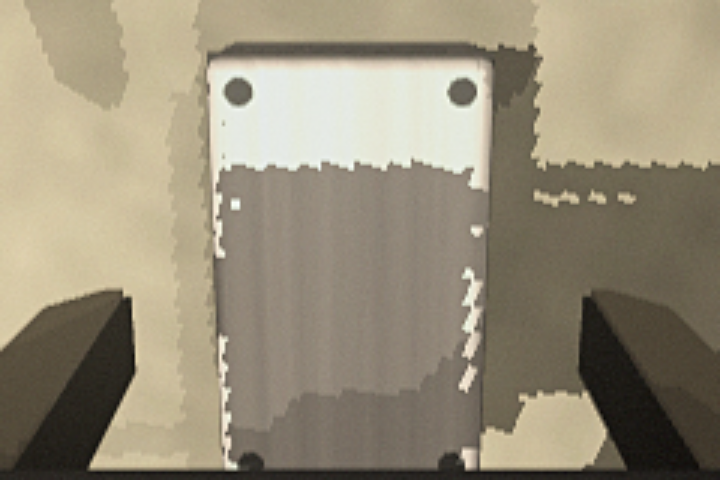

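{"name": "step_arm", "arguments": {"targets": [{"tx":-0.08,"ty":-0.1,"tz":2,"wx":0,"wy":0,"wz":0,"gripper":8.5},{"tx":-0.08,"ty":-0.1,"tz":4,"wx":0,"wy":0,"wz":0,"gripper":8.5},{"tx":-0.08,"ty":-0.1,"tz":4.6,"wx":0,"wy":0,"wz":0,"gripper":8.5},{"tx":-0.08,"ty":-0.1,"tz":4.7,"wx":0,"wy":0,"wz":0,"gripper":7.2},{"tx":-0.08,"ty":-0.1,"tz":4.7,"wx":0,"wy":0,"wz":0,"gripper":6.2},{"tx":-0.08,"ty":-0.1,"tz":4.7,"wx":0,"wy":0,"wz":0,"gripper":5},{"tx":-0.08,"ty":-0.1,"tz":4.7,"wx":0,"wy":0,"wz":0,"gripper":5},{"tx":-0.08,"ty":-0.1,"tz":4.7,"wx":0,"wy":0,"wz":0,"gripper":5}]}}

```text
clock: 26.8
tool_pos: [642.3, -133.1, -12.3]
ee_rot: [3.094, 0.539, 0.002]
contact_force: [-1.3, 0.4, 6.4]
width: 59.7
```

{"name": "step_arm", "arguments": {"targets": [{"tx":0,"ty":0,"tz":0,"wx":0,"wy":0,"wz":0,"gripper":5},{"tx":0,"ty":0,"tz":0,"wx":0,"wy":0,"wz":0,"gripper":5},{"tx":0,"ty":0,"tz":-0.8,"wx":0,"wy":0,"wz":0,"gripper":5},{"tx":0,"ty":0,"tz":-1.6,"wx":0,"wy":0,"wz":0,"gripper":5},{"tx":0,"ty":0,"tz":-1.6,"wx":0,"wy":0,"wz":0,"gripper":5},{"tx":0,"ty":0,"tz":-1.6,"wx":0,"wy":0,"wz":0,"gripper":5}]}}

```text
clock: 27.4
tool_pos: [641.8, -133.0, 2.8]
ee_rot: [3.095, 0.539, 0.001]
contact_force: [-0.3, -0.1, -2.0]
width: 60.1
```

```bash

python3 - <<'E'
from h import *
p=r.get_image('wrist')
im=p['pixels'][140:300,200:440,::-1];cv2.imwrite('pics/w23z.png',cv2.resize(im,None,fx=3,fy=3))
X=cloud(p);M=rot(r.state()['ee_rot'])
for v in range(170,270,20): print(v,X[v,285:360:15].round(1)[:,2])
plan(390,-6,110,0.328)
E
```

```text
170 [44.2 44.3 43.4 43.5 43.6]
190 [46.3 45.7 45.3 46.5 46.3]
210 [46.2 46.3 46.1 46.  45. ]
230 [45.7 45.4 45.4 46.1 45.7]
250 [45.9 46.4 45.9 46.1 45.6]
t 27.4 at [ 641.6 -132.9    2.4] yaw 0.345 q6 0.98 | shift cm [-19.39 -20.45 -10.75] turn [-0.     0.     0.017] w 59.8 F [ 0.3  0.6 -2.9]
```

View pics/w23z.png

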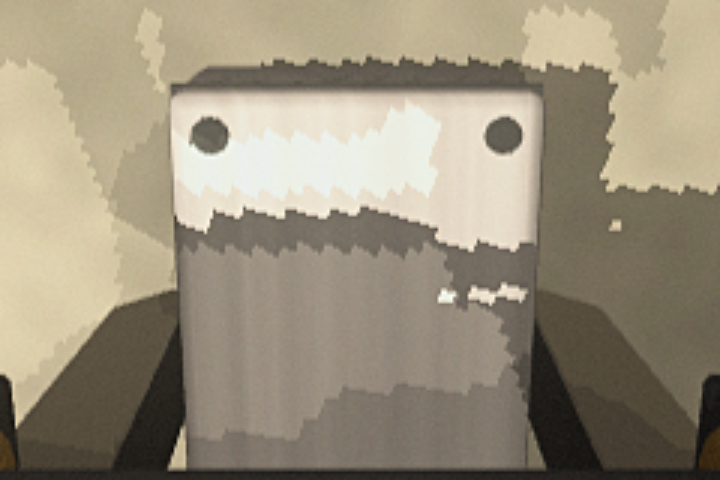

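{"name": "step_arm", "arguments": {"targets": [{"tx":0,"ty":0,"tz":-3,"wx":0,"wy":0,"wz":0,"gripper":5},{"tx":0,"ty":0,"tz":-6.5,"wx":0,"wy":0,"wz":0,"gripper":5},{"tx":-2.2,"ty":-1.1,"tz":-10,"wx":0,"wy":0,"wz":0,"gripper":5},{"tx":-6,"ty":-3,"tz":-10.5,"wx":0,"wy":0,"wz":0,"gripper":5},{"tx":-10,"ty":-5,"tz":-10.5,"wx":0,"wy":0,"wz":0,"gripper":5},{"tx":-14,"ty":-7,"tz":-10.5,"wx":0,"wy":0,"wz":0,"gripper":5},{"tx":-18,"ty":-9,"tz":-10.5,"wx":0,"wy":0,"wz":0,"gripper":5},{"tx":-21.8,"ty":-10.8,"tz":-10.5,"wx":0,"wy":0,"wz":0,"gripper":5}]}}

```text
clock: 28.25
tool_pos: [398.1, -104.5, 106.9]
ee_rot: [-3.095, -0.539, 0.001]
contact_force: [-1.0, -0.5, -2.2]
width: 59.8
```

{"name": "step_arm", "arguments": {"targets": [{"tx":0,"ty":0,"tz":0,"wx":0,"wy":0,"wz":0,"gripper":5},{"tx":0,"ty":0,"tz":0,"wx":0,"wy":0,"wz":0,"gripper":5},{"tx":0,"ty":0,"tz":0,"wx":0,"wy":0,"wz":0,"gripper":5}]}}

```text
clock: 28.55
tool_pos: [400.7, -105.1, 107.6]
ee_rot: [-3.095, -0.539, -0.0]
contact_force: [0.1, -0.3, -2.8]
width: 59.9
```

```bash

python3 - <<'E'
from h import *
r.get_image('wrist');p=r.get_image('wrist');save(p,'w24')
dark(p,(460,16),85)
layers(p,[(145,165)],(395,-105),70)
plan(460,16,100,0.328)
E
```

```text
dark [  153     8   110   154 14972] [0.7 2.1 7.2] [461.1  16.1] [124.6  84.8] 18.7
dark [263  48   2   4   5] [-1.8  0.1  0.9] [507.4 -17.1] [2.7 0.5] 33.7
145 165 18741 z 150.5 [ 401.3 -105. ] [100.   91.5] 19.8
t 28.6 at [ 400.6 -105.   107.2] yaw 0.345 q6 0.91 | shift cm [ 9.68 -9.38  0.72] turn [-0.001  0.001  0.017] w 59.9 F [ 0.  -0.2 -3.5]
```

View pics/w24.png

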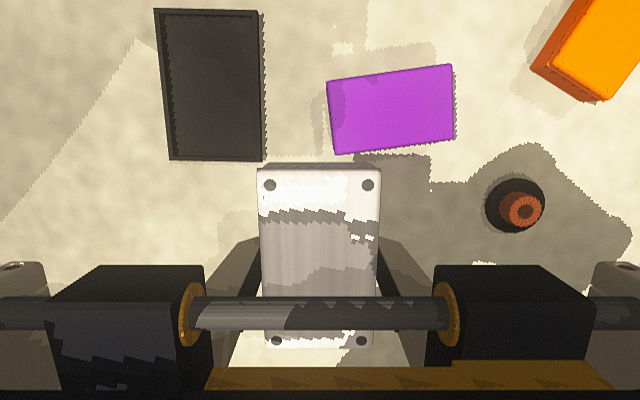

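{"name": "step_arm", "arguments": {"targets": [{"tx":2.5,"ty":-2.5,"tz":0,"wx":0,"wy":0,"wz":0.01,"gripper":5},{"tx":5.5,"ty":-5.5,"tz":0,"wx":0,"wy":0,"wz":0.019,"gripper":5},{"tx":8.5,"ty":-8.3,"tz":0,"wx":0,"wy":0,"wz":0.019,"gripper":5},{"tx":9.73,"ty":-9.37,"tz":2,"wx":0,"wy":0,"wz":0.019,"gripper":5},{"tx":9.73,"ty":-9.37,"tz":6,"wx":0,"wy":0,"wz":0.019,"gripper":5},{"tx":9.73,"ty":-9.37,"tz":9,"wx":0,"wy":0,"wz":0.019,"gripper":5},{"tx":9.73,"ty":-9.37,"tz":10.2,"wx":0,"wy":0,"wz":0.019,"gripper":5},{"tx":9.73,"ty":-9.37,"tz":10.2,"wx":0,"wy":0,"wz":0.019,"gripper":5}]}}

```text
clock: 29.45
tool_pos: [459.4, 16.2, 4.0]
ee_rot: [-3.099, -0.509, 0.005]
contact_force: [-0.4, 0.1, -1.1]
width: 59.8
```

{"name": "step_arm", "arguments": {"targets": [{"tx":0,"ty":0,"tz":0,"wx":0,"wy":0,"wz":0,"gripper":5},{"tx":0,"ty":0,"tz":0,"wx":0,"wy":0,"wz":0,"gripper":5}]}}

```text
clock: 29.65
tool_pos: [461.0, 16.0, 7.2]
ee_rot: [3.1, 0.509, 0.003]
contact_force: [1.0, -0.4, -2.2]
width: 59.9
```

```bash

python3 - <<'E'
from h import *
p=r.get_image('wrist');save(p,'w25')
layers(p,[(43,60)],(460,16),75)
plan(460.6,16.1,-9.4,0.326)
E
```

```text
43 60 18476 z 50.4 [461.9  15.9] [99.5 89.6] 18.4
t 29.7 at [460.9  16.    7.1] yaw 0.326 q6 1.22 | shift cm [-0.03 -0.03  1.65] turn [ 0.001 -0.002 -0.   ] w 59.8 F [-0.1 -0.6 -3.4]
```

View pics/w25.png

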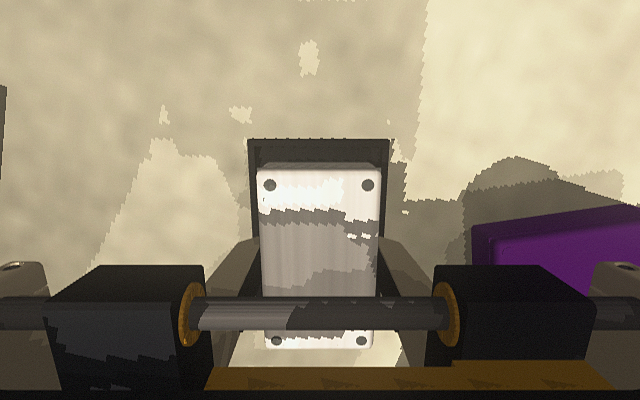

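Box is centred above the tray; top ≈51.4, so the underside is at 19.4; lower 16.5 mm.

{"name": "step_arm", "arguments": {"targets": [{"tx":-0.05,"ty":0,"tz":0.7,"wx":0,"wy":0,"wz":0,"gripper":5},{"tx":-0.05,"ty":0,"tz":1.3,"wx":0,"wy":0,"wz":0,"gripper":5},{"tx":-0.05,"ty":0,"tz":1.5,"wx":0,"wy":0,"wz":0,"gripper":5},{"tx":-0.05,"ty":0,"tz":1.6,"wx":0,"wy":0,"wz":0,"gripper":5},{"tx":-0.05,"ty":0,"tz":1.67,"wx":0,"wy":0,"wz":0,"gripper":5},{"tx":-0.05,"ty":0,"tz":1.67,"wx":0,"wy":0,"wz":0,"gripper":5}]}}

```text
clock: 30.3
tool_pos: [459.9, 15.9, -9.4]
ee_rot: [3.1, 0.509, 0.001]
contact_force: [-12.6, -0.3, 24.6]
width: 59.7
```

{"name": "step_arm", "arguments": {"targets": [{"tx":0,"ty":0,"tz":-0.05,"wx":0,"wy":0,"wz":0,"gripper":5},{"tx":0,"ty":0,"tz":-0.05,"wx":0,"wy":0,"wz":0,"gripper":6.5},{"tx":0,"ty":0,"tz":-0.05,"wx":0,"wy":0,"wz":0,"gripper":7.8},{"tx":0,"ty":0,"tz":-0.05,"wx":0,"wy":0,"wz":0,"gripper":8},{"tx":0,"ty":0,"tz":-0.05,"wx":0,"wy":0,"wz":0,"gripper":8},{"tx":0,"ty":0,"tz":-3,"wx":0,"wy":0,"wz":0,"gripper":8.5},{"tx":0,"ty":0,"tz":-6,"wx":0,"wy":0,"wz":0,"gripper":8.5},{"tx":-3,"ty":0,"tz":-10,"wx":0,"wy":0,"wz":0,"gripper":8.5}]}}

```text
clock: 31.1
tool_pos: [431.2, 6.7, 88.7]
ee_rot: [-3.099, -0.511, 0.004]
contact_force: [0.3, -0.5, 1.5]
width: 84.9
```

{"name": "step_arm", "arguments": {"targets": [{"tx":-2,"ty":0,"tz":-5,"wx":0,"wy":0,"wz":0,"gripper":8.5},{"tx":-4,"ty":0,"tz":-10,"wx":0,"wy":0,"wz":0,"gripper":8.5},{"tx":-4,"ty":0,"tz":-10,"wx":0,"wy":0,"wz":0,"gripper":8.5},{"tx":-4,"ty":0,"tz":-10,"wx":0,"wy":0,"wz":0,"gripper":8.5}]}}

```text
clock: 31.5
tool_pos: [393.6, -6.6, 190.3]
ee_rot: [3.099, 0.509, 0.005]
contact_force: [0.2, 0.3, -0.6]
width: 84.7
```

```bash

python3 - <<'E'
from h import *
r.get_image('wrist');p=r.get_image('wrist');save(p,'w26')
for n,lv,c,h in [('box',(28,40),(460,16),75),('fan',(18,27),(450,260),40),('sink',(18,26),(659,117),40),('choke',(15,25),(457,-286),28)]:
    print(n);layers(p,[lv],c,h)
X=cloud(p);m=(X[...,2]>28)&(X[...,2]<40)&(abs(X[...,0]-460)<70)&(abs(X[...,1]-16)<65)
q=X[m];A=np.c_[q[:,:2],np.ones(len(q))];print('tilt',np.linalg.lstsq(A,q[:,2],rcond=None)[0][:2])
p=r.get_image('scene');save(p,'s26');X=cloud(p)
for n,lv,c,h in [('box',(28,40),(460,16),75),('fan',(18,27),(450,260),40),('sink',(18,26),(659,117),40),('choke',(15,25),(457,-286),28)]:
    print(n);layers(p,[lv],c,h)
for t in ['multimeter','screwdriver']:
  c=r.cut_out(p,t)
  if c: print(t,np.median(X[c[0]['mask']],0).round())
plan(400,0,150,0)
E
```

```text
box
28 40 5450 z 33.9 [459.9  15.6] [98.7 60. ] 18.7
fan
18 27 1831 z 21.7 [449.7 258.8] [50.2 51.8] 0.4
sink
choke
15 25 486 z 19.7 [ 455.9 -285.5] [30.1 29.6] 37.9
tilt [-0.0010329  -0.00012612]
box
28 40 677 z 34.3 [462.6  15.6] [102.3  61.7] 18.6
fan
18 27 307 z 22.0 [451.7 258. ] [52.6 52.3] 89.3
sink
18 26 190 z 21.9 [660.7 115.6] [51.3 29.7] 23.6
choke
15 25 57 z 19.7 [ 459.4 -284.4] [30.9 27.8] 30.4
multimeter [685. 400.  37.]
screwdriver [ 473. -458.   19.]
t 31.8 at [393.   -6.3 187.2] yaw 0.326 q6 1.16 | shift cm [ 0.88 -0.37  3.71] turn [-0.001  0.003  0.326] w 85.1 F [0.  0.2 1.4]
```

View pics/w26.png

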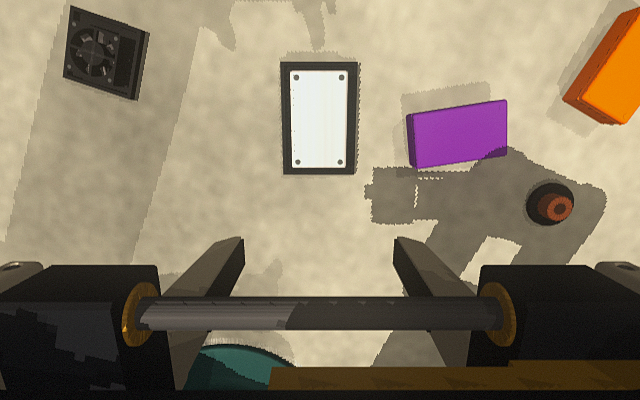

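View pics/s26.png

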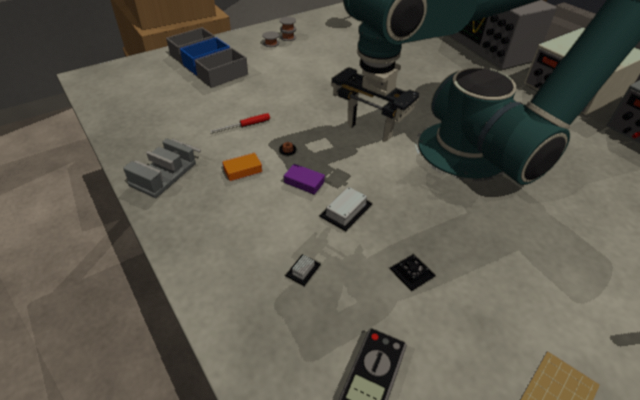

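All four parts lie centred in their trays: choke (288,148), box (346,206), heat sink (303,267) and fan (412,270) in the scene view. The arm is clear of them.

```bash
python3 -c "
from rig import r
print(r.hand_in())"
```

```text
the job is handed in; nothing more can be done
None
```

I took the pile apart from the top down and set the choke, heat sink, fan and box each in its own tray, then handed the job in at about 32 s. No verdict was reported.

**Last checks**
- **Placement:** the wrist camera put every part within about 2.5 mm of its tray's centre. For the heat sink, that is from just after its release.
- **Height:** tops read about 1 mm low, in line with the bench itself reading −1 mm. That puts every underside on the tray floor.
- **Tilt:** I fitted this only for the box, about 0.001 rad. The others looked flat in the pictures.
- **Multimeter and screwdriver:** they read within 4 mm of their starting positions, about the camera's accuracy. The arm was clear of everything.

**What disagreed**
- **Fingertips:** they sit about 22 mm behind the TCP the robot reports. The first attempt to grip the choke therefore closed above it without touching. I corrected all later heights from the depth images.
- **Fan grip:** the fingers stopped at 53.6 mm on the 50 mm fan, and I found no cause. A short test lift showed it was held, and it was set down normally.
- **Scene camera:** the final positions it gave differ from the wrist camera's by 2–4 mm. The networks missed the round tray once, so I located it by its dark colour and depth.

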